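# Set a lever blank in the drill fixture

## Task

Get the lever blank ready for drilling. Hang its eye on the fixture's pivot pin, swung well out to the open side and lying flat, and let go; then push its free end round under the drill bushing until it bears firmly on the stop screw, with a steady push of some 7 to 15 N and no ramming. Last, swing the cam lever over until it grips the blank tightly, without forcing it; leave the blank touching the stop and the other things on the bench where they are.

Things in the scene. Friction and masses are not known exactly. Their poses are not given: they have to be found in the camera images.
- blank: Lever blank: bright flat steel bar 213 x 26 x 10 mm, about 0.36 kg, with a round hole, the eye (12.4 across), near one end. Origin on the eye's axis at the underside; +x runs along the bar from eye to plain free end: it spans x -13 to 200, y -13 to 13, z 0 to 10; centre of mass at x 94. Lies flat on the bench to the right.
- fixture: Drill fixture, fixed: dark steel plate, top 12 mm above the bench. Origin on the pivot pin's axis at bench level; spans x -84 to 68, y -216 to 32 mm. -x is the open side (away from the robot), +x the back. The seated blank lies flat on the plate, eye on the pin, blank +x along fixture -y, blank +y along fixture +x. Hang it on the pin swung out 35 to 50 degrees to the open side: clear of all.
- clamp: Fixed aluminium bridge; origin on the pin's axis at the plate top, axes as the fixture's. Pillar at x 20 to 46, y -142 to -70 mm; its arms reach over the blank's place to x -14, 13 mm or more above the plate, tops 36 to 40 mm above it, so the blank can only be swung in from the open side. It carries the drill bushing (x 0, y -128) and the cam lever (axis parallel to y at x 0, y -90, z 25.2).
- cam (a joint): Cam lever angle, rad. At 0 the handle leans 43 degrees to the back and the cam (rubber-tyred disc, radius 14 mm, 4 mm eccentric) clears the blank by 4 mm; grows as the grip swings up and over to the open side (upright at 0.75). It meets the blank at about 1.5, then presses it down harder and draws it onto the stop; stays where left. Turning free takes 1 N at the grip, well tight 6 to 10 N more.
- cam_knob (a point): Centre of the cam lever's black cross grip, a short cylinder 16 mm across and 26 mm long, parallel to fixture y, 55 mm from the lever's axis; rod 7 mm thick. It moves in the plane clamp y = -90; at lever angle q it is at clamp x = 55 sin(0.75 - q), z = 25.2 + 55 cos(0.75 - q) mm. Can be pinched by its ends from above, or pushed.
- stop: Adjustable stop, fixed on the plate: steel bracket with a rigid set screw, 8 mm across, pointing to fixture -x. Origin where the screw leaves the bracket's front face, 7 mm above the plate top. The screw stands out 6 to 18 mm, set anew each time and not measured: feel for it. It meets the blank's back side 165 mm from the pin, with the blank within 2.2 degrees of the fixture's y axis.
- gauge_block: Bystander: flat grey steel block 32 x 60 x 14 mm, lying beyond the plate's left end. Origin at the centre of its underside.
- screwdriver: Bystander: screwdriver 148 mm long, lying to the right of the blank. Origin at the centre of its underside.
- swab_jar: Bystander: open jar of cotton swabs, 58 mm across, 85 mm high, at the left. Origin at the centre of its underside.
- pin_tip (a point): Tip of the fixture's bright upright pivot pin: 10 mm across, straight up to 12.5 mm above the plate top, then tapering to 5 mm at this tip, 17 mm above the plate top.

How it is judged (in metres and radians):
On the way, in this order (a step that is already met when the one before it is completed fails the run):
1. the blank hangs on the pivot pin, flat on the plate, released, its free end swung out more than 20 degrees from the seated heading on the open side (horizontal distance between blank and fixture below 0.003 m and z of blank in the frame of fixture below 0.0145 m and angle between blank's own z axis and vertical below 0.03 rad and contact force between the fingers and blank below 0.05 N and angle between the x axis of blank and the y axis of fixture, either way round above 0.35 rad and linear speed of blank below 0.02 m/s), for 0.2 s.
2. the blank, on the pin, is held against the stop with 5 N or more (horizontal distance between blank and fixture below 0.003 m and z of blank in the frame of fixture below 0.0145 m and angle between blank's own z axis and vertical below 0.03 rad and contact force between blank and stop above 5 N), for 0.3 s.
At the end, for the whole second after the job is handed in: The blank lies flat on the plate on the pivot pin (eye within 3 mm of the pin's axis), within 3.4 degrees of the fixture's y axis, still touching the stop (more than 0.5 N), gripped by the cam with more than 6 N, at rest (horizontal distance between blank and fixture below 0.003 m and z of blank in the frame of fixture below 0.0145 m and angle between blank's own z axis and vertical below 0.03 rad and angle between the x axis of blank and the y axis of fixture, either way round below 0.06 rad and contact force between blank and stop above 0.5 N and contact force between blank and clamp above 6 N and linear speed of blank below 0.01 m/s).
It fails at once if the stop is rammed: more than 20 N between blank and stop (contact force between blank and stop above 20 N).
It fails at once if the cam is forced: more than 70 N between blank and cam or bridge (contact force between blank and clamp above 70 N).
It fails at once if gauge block, screwdriver or swab jar is moved by more than 30 mm (distance of any of gauge_block, screwdriver, swab_jar from where it was at the start of the episode above 0.03 m).
It also fails if it takes over 72 s, if anything falls off the work surface, if the arm or the gripper's body presses on something with over 40 N, if the wrist force passes 120 N, or if a joint passes its speed limit or range.

## Robot

A 6-joint arm with a two-finger parallel gripper is mounted at the origin on the work surface; the furniture and walls round the work are solid. World frame = base frame: x ahead of the robot, y to its left, z up, the work surface at z = 0. Lengths are in m, angles in degrees, forces in N, time in s.
With the tool pointing down it reaches from about 0.375 to 0.9 m from the base axis. Payload 3.1 kg.
Tool frame: the origin (TCP) lies at the very end of the fingers, on their centre line; the grasp point (between the pads) lies 19 mm behind it; z points along the fingers, y is the direction in which the jaws open and shut (so a half turn about z gives the same grasp; the last joint's range is limited). The gripper opens to 87 mm and grips with 3 to 60 N. Pads are 19 mm wide; open, the fingers measure 117 mm over their backs; the gripper's body (75 mm by 190 mm) begins 51 mm behind the grasp point.
Start: joints at [-84.769, 30.224, 82.088, -0, 67.689, -10.227], TCP at [0.167, -0.602, 0.223] pointing down, gripper open.
Joint ranges: [-176.69, 176.69], [-43.24, 126.21], [12.49, 139.97], [-82, 262], [0, 151.66], [-163.58, 163.58]. Speed limits (degrees/s): [159.86, 159.86, 180, 180, 180, 180].

## Interface

Orientations are given as a 3x3 rotation matrix whose columns are the frame's x, y, z axes.
In Python, from rig import read_state, capture, hand_in gives the robot as it stands. The module is installed in compiled form; this text tells all that it offers.
- The arm moves only by the tool send_rows, never from a script. Its argument "moves" is one flat list of numbers, 7 for each row, row after row: the turn, a rotation vector about the world's x, y, z in degrees, then the shift along the world's x, y, z in cm, then the gripper's target within -1 to 1 (fully open at 1, half-way at 0, shut at -1). In form: [rx, ry, rz, tx, ty, tz, hand, rx, ry, rz, tx, ty, tz, hand, ...]. A call has 1 to 20 rows; each row shifts and turns the commanded pose from where the row before left it; what a row does not reach is not made up. A row lasts 1/10 s, in which the tool goes at most 50 mm and 8.59 degrees, less where a joint would pass 70% of its speed; a pose out of reach is approached as far as the arm can. A call with a gripper value outside its range is refused whole. The fingers move at their own pace and stop on an object; the grip force is fixed at half the most. Time passes only in rows, so rows that do not move let the fingers close. It gives the time, the measured TCP pose, the force and the opening at its end, in the units of the state.
- read_state(): the state, without advancing time (a new reading comes with each control period).
- capture(name): name is "scene" or "top"; returns a dict with "pixels" (400x640x3 uint8, red, green, blue), "vertical_fov" (degrees; the focal length in pixels is half the picture's height over the tangent of half this angle, whatever the lens; pixels are square), "cx", "cy" (the principal point, pixels), "dist" ([k1, k2, p1, p2, k3] as OpenCV has them; the pictures are not rectified), "rvec" (rotation vector, rad) and "tvec" (3), from world to camera coordinates, as OpenCV has them. Camera axes: x right, y down, z forward; pixel columns grow to the right and rows downward; lengths in m; the calibration is good to about 2 mm. A picture is of the moment at which its call begins. There is no depth.
- hand_in(): hands the job in, once; it reports no verdict.
The state is a dict: "time_s": time; "joint_positions": joint angles; "qvel": joint speeds; "tau": joint torques, N m; "position": TCP position; "tcp_rot": TCP orientation; "force": force on the tool from outside, world axes, zero at the start; "moment": the same for the moment, N m; "opening": opening from 0.0 (shut) to 1.0 (fully open).
Only numpy, scipy, OpenCV 4.12 (cv2) and the standard library are available. Lean on these libraries where they do the work, as an engineer would, in place of code of your own. Each camera call takes 0.05 s, during which the arm holds its last target.

## Working session

There is one attempt and no reset: what is moved stays moved. The work goes in short steps, Python scripts to look and compute and a tool call to move; the robot and the scene stay as the last step left them, time stands still between calls to the robot, and variables do not carry over. Pictures are saved under pics/ and viewed, and the job is handed in when it is done.

Besides the shell and the picture viewer there is one more tool, called after "Request:" as a command line: name --argument value ..., lists and objects as JSON in quotes. send_rows: Moves the arm, as the interface text tells. Its arguments: {"type":"object","properties":{"moves":{"type":"array","items":{"type":"number"}}},"required":["moves"]}

```bash
mkdir -p pics
cat > h.py <<'E'
import numpy as np, cv2, pickle
from rig import read_state, capture, hand_in
def snap(name,fn):
    d=capture(name); cv2.imwrite('pics/'+fn+'.png',d['pixels'][:,:,::-1]); pickle.dump(d,open('pics/'+fn+'.pkl','wb')); return d
def load(fn): return pickle.load(open('pics/'+fn+'.pkl','rb'))
def K(d):
    h,w=d['pixels'].shape[:2]; f=h/2/np.tan(np.radians(d['vertical_fov'])/2)
    return np.array([[f,0,d['cx']],[0,f,d['cy']],[0,0,1.]])
def ray(d,uv):
    n=cv2.undistortPoints(np.array(uv,float).reshape(-1,1,2),K(d),np.array(d['dist'],float),None,None,None) if False else cv2.undistortPointsIter(np.array(uv,float).reshape(-1,1,2),K(d),np.array(d['dist'],float),None,None,(3,100,1e-10))
    n=n.reshape(-1,2); R=cv2.Rodrigues(np.array(d['rvec'],float))[0]; t=np.array(d['tvec'],float).ravel()
    return -R.T@t, (R.T@np.c_[n,np.ones(len(n))].T).T
def atz(d,uv,z):
    c,r=ray(d,uv); return c+r*((z-c[2])/r[:,2])[:,None]
def tri(d1,p1,d2,p2):
    out=[]
    for a,b in zip(p1,p2):
        c1,r1=ray(d1,[a]);c2,r2=ray(d2,[b]); r1=r1[0];r2=r2[0]
        s=np.linalg.lstsq(np.c_[r1,-r2],c2-c1,rcond=None)[0]
        q1=c1+s[0]*r1;q2=c2+s[1]*r2; out.append(np.r_[(q1+q2)/2,np.linalg.norm(q1-q2)])
    return np.array(out)
def proj(d,P):
    return cv2.projectPoints(np.array(P,float).reshape(-1,1,3),np.array(d['rvec'],float),np.array(d['tvec'],float),K(d),np.array(d['dist'],float))[0].reshape(-1,2)
E
python3 - <<'E'
from h import *
np.set_printoptions(precision=4,suppress=True)
for n in('scene','top'):
    d=snap(n,n+'0'); print(n,d['vertical_fov'],d['cx'],d['cy'],d['dist'],ray(d,[[320,200]]))
s=read_state(); print({k:np.round(v,4) for k,v in s.items()})
E
```

```text
scene 46.05126150122843 318.92511294169134 203.33545062598589 [-0.1279  0.      0.      0.      0.    ] (array([-0.3404,  1.1726,  0.7226]), array([[ 0.5063, -0.7594, -0.4086]]))
top 42.22066222319307 315.4064108265753 202.86825769149004 [-0.0781  0.      0.      0.      0.    ] (array([ 0.3631, -0.0121,  1.5054]), array([[ 0.0704, -0.0135, -0.9975]]))
{'time_s': np.float64(0.1), 'joint_positions': array([-84.7692,  30.2758,  82.1475,   0.0008,  67.6884, -10.2273]), 'qvel': array([ 0.0399, -0.1287, -0.1823, -0.0655,  0.0624,  0.0901]), 'tau': array([ -0.0003, -44.0986, -17.715 ,   0.0635,   0.0533,  -0.0001]), 'position': array([ 0.1666, -0.6017,  0.2217]), 'tcp_rot': array([[ 0.9638,  0.2665, -0.0002],
       [ 0.2665, -0.9638,  0.0019],
       [ 0.0004, -0.0019, -1.    ]]), 'force': array([ 0.2397,  0.9036, -0.5213]), 'moment': array([ 0.0337, -0.0004,  0.0173]), 'opening': np.float64(0.9984)}
```

View pics/scene0.png

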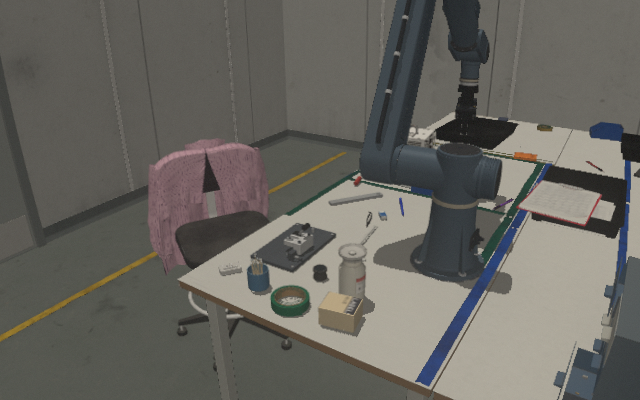

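View pics/top0.png

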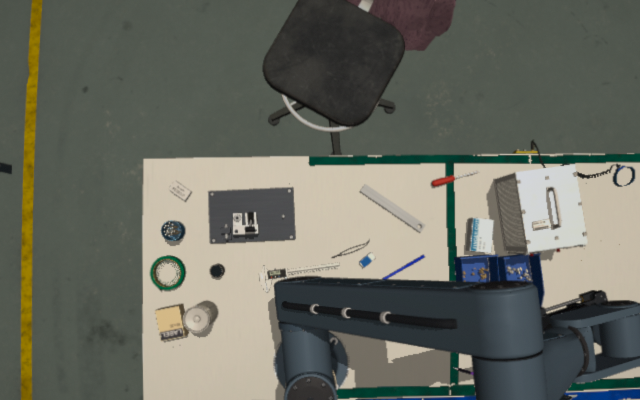

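The scene view shows the fixture (~295,245), blank (~355,198) and jar. In the top view the plate is at (209-296, 188-243), the blank runs (362,188)-(424,230), the screwdriver is at (455,180), the gauge block at (180,190) and the jar at (173,231). I'll zoom in.

Run:
```python
from h import *
a=cv2.imread('pics/top0.png')
cv2.imwrite('pics/z1.png',cv2.resize(a[175:255,200:305],None,fx=7,fy=7,interpolation=cv2.INTER_CUBIC))
cv2.imwrite('pics/z2.png',cv2.resize(a[175:240,350:440],None,fx=8,fy=8,interpolation=cv2.INTER_CUBIC))
b=cv2.imread('pics/scene0.png')
cv2.imwrite('pics/z3.png',cv2.resize(b[180:280,245:395],None,fx=5,fy=5,interpolation=cv2.INTER_CUBIC))
```

```text
(no output)
```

View pics/z1.png

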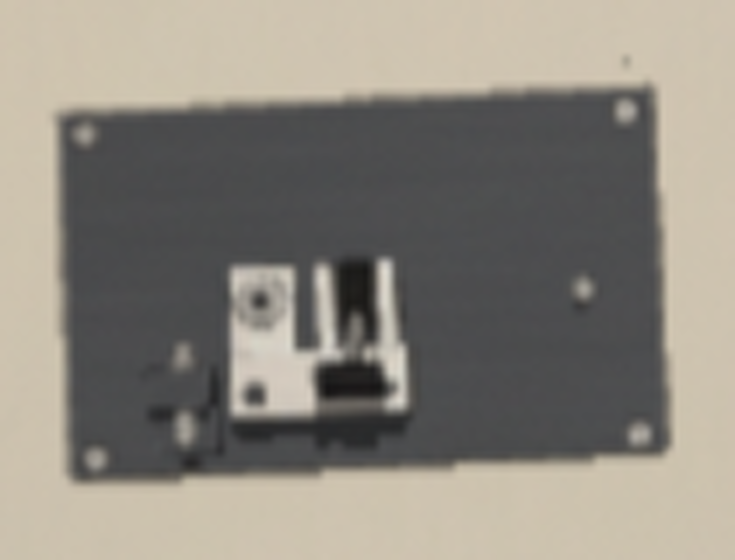

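View pics/z2.png

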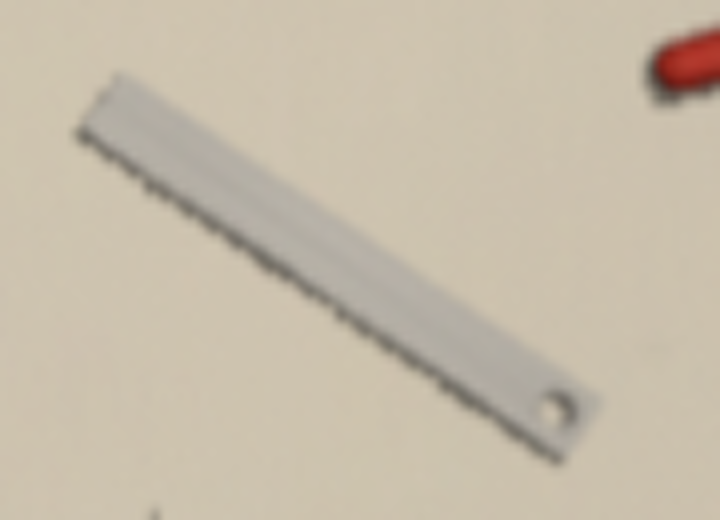

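View pics/z3.png

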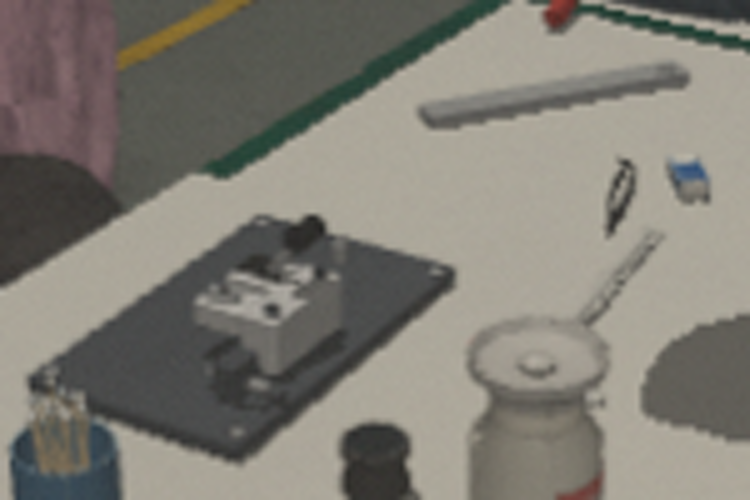

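```bash
cat > fit.py <<'E'
from h import *
from scipy.optimize import least_squares, minimize
np.set_printoptions(precision=4,suppress=True)
def Tpose(p,P):
    c,s=np.cos(p[2]),np.sin(p[2]); P=np.asarray(P,float)
    return np.c_[p[0]+c*P[:,0]-s*P[:,1],p[1]+s*P[:,0]+c*P[:,1],P[:,2]]
def box(x0,x1,y0,y1,z0,z1): return np.array([[x,y,z] for x in(x0,x1) for y in(y0,y1) for z in(z0,z1)])
FIX=box(-.084,.068,-.216,.032,0,.012); BL=box(-.013,.2,-.013,.013,0,.010)
S=8
def sil(d,P,roi):
    x0,y0,x1,y1=roi; q=proj(d,P); h=cv2.convexHull(q.astype(np.float32)).reshape(-1,2)
    m=np.zeros(((y1-y0)*S,(x1-x0)*S),np.uint8)
    cv2.fillPoly(m,[np.round(((h+.5-[x0,y0])*S-.5)*16).astype(np.int32)],255,shift=4)
    return cv2.GaussianBlur(cv2.resize(m,(x1-x0,y1-y0),interpolation=cv2.INTER_AREA).astype(float)/255,(0,0),.5)
def fitpose(ds,model,p0,bgfg,edges=None):
    # maximize separation: per image lsq fit intensity = a + b*mask
    def cost(p):
        c=0
        for d,roi,chan,valid in ds:
            m=sil(d,Tpose(p,model),roi); I=chan; w=valid
            A=np.c_[np.ones(w.sum()),m[w]]; s,res,_,_=np.linalg.lstsq(A,I[w],rcond=None)
            r=I[w]-A@s; c+=np.minimum(r**2,bgfg**2).sum()
        return c
    best=None
    for sc in (.01,.004,.002):
        sim=np.array([p0]+[np.array(p0)+np.eye(3)[i]*[sc,sc,sc*5] for i in range(3)])
        r=minimize(cost,p0,method='Nelder-Mead',options=dict(initial_simplex=sim,xatol=1e-5,fatol=1e-3,maxiter=400)); p0=r.x
    return r.x,r.fun
E
python3 - <<'E'
from fit import *
t=load('top0');s=load('scene0')
z=lambda a,sc,o:[((x+.5)/sc-.5+o[0],(y+.5)/sc-.5+o[1]) for x,y in a]
cT=z([(58,113),(653,87),(668,452),(72,480)],7,(200,175))
print('plate corners',atz(t,cT,.012))
# same corners in scene: far-left.. (order: left-up,right-up,right-down,left-down in top)
cS=z([(40,375),(262,218),(453,270),(238,452)],5,(245,180))
print(tri(t,cT,s,cS))
pt=z([(583,284)],7,(200,175)); ps=z([(340,241)],5,(245,180)); print('pin tip',tri(t,pt,s,ps))
bT=z([(120,74),(602,398),(560,462),(78,132)],8,(350,175)); print('blank c',atz(t,bT,.01)); 
print('eye',atz(t,z([(558,409)],8,(350,175)),.01), tri(t,z([(558,407)],8,(350,175)),s,z([(673,68)],5,(245,180))))
E
```

```text
plate corners [[0.5003 0.2926 0.012 ]
 [0.5074 0.0457 0.012 ]
 [0.3567 0.0414 0.012 ]
 [0.3485 0.2871 0.012 ]]
[[0.4965 0.2895 0.013  0.0092]
 [0.5068 0.0452 0.0083 0.0022]
 [0.3569 0.0416 0.0095 0.0006]
 [0.3479 0.2874 0.0085 0.0014]]
pin tip [[0.4243 0.0738 0.0263 0.0032]]
blank c [[ 0.5139 -0.1624  0.01  ]
 [ 0.3936 -0.335   0.01  ]
 [ 0.3707 -0.3191  0.01  ]
 [ 0.493  -0.1467  0.01  ]]
eye [[ 0.3899 -0.3188  0.01  ]] [[ 0.3874 -0.3206  0.0101  0.0072]]
```

```bash
cat > run1.py <<'E'
from fit import *
def mk(d,roi,kind,mask=None):
    x0,y0,x1,y1=roi; p=d['pixels'][y0:y1,x0:x1].astype(float)
    I=p.mean(2) if kind=='v' else (p[:,:,0]-p[:,:,2])*3
    v=np.ones(I.shape,bool)
    for m in mask or []: v[m[1]-y0:m[3]-y0,m[0]-x0:m[2]-x0]=False
    return d,roi,I,v
E
python3 - <<'E'
from run1 import *
t=load('top0');s=load('scene0')
fT=mk(t,(202,180,304,252),'v',[(220,205,262,240)])
fS=mk(s,(250,218,340,274),'v',[(283,220,316,262),(250,250,260,274),(312,268,340,274)])
p0=[.425,.074,np.radians(181.66)]
print('fix top',fitpose([fT],FIX,p0,60)); print('fix scene',fitpose([fS],FIX,p0,60)); print('both',fitpose([fT,fS],FIX,p0,60))
bT=mk(t,(354,180,432,238),'c'); bS=mk(s,(322,188,388,210),'c')
b0=[.3885,-.319,np.arctan2(.17,.12)]
print('bl top',fitpose([bT],BL,b0,40)); print('bl scene',fitpose([bS],BL,b0,40)); print('both',fitpose([bT,bS],BL,b0,40))
# overlays
for d,n,mdl,p,roi in((t,'top',FIX,fitpose([fT],FIX,p0,60)[0],(202,180,304,252)),):pass
E
```

```text
fix top (array([0.4228, 0.0752, 3.1751]), np.float64(239354.22302195535))
fix scene (array([0.4225, 0.0747, 3.1827]), np.float64(1816578.4878478087))
both (array([0.4228, 0.0748, 3.1764]), np.float64(2070869.9302929095))
bl top (array([ 0.3886, -0.3174,  0.9589]), np.float64(57862.24007317819))
bl scene (array([ 0.3879, -0.3198,  0.9518]), np.float64(112185.09408234301))
both (array([ 0.3883, -0.3177,  0.9568]), np.float64(171579.29808655998))
```

Request:
send_rows --moves '[0, 0, 2.8, 2, 2.6, 0, 1, 0, 0, 2.8, 2, 2.6, 0, 1, 0, 0, 2.8, 2, 2.6, 0, 1, 0, 0, 2.8, 2, 2.6, 0, 1, 0, 0, 2.8, 2, 2.6, 0, 1, 0, 0, 2.8, 2, 2.6, 0, 1, 0, 0, 2.8, 2, 2.6, 0, 1, 0, 0, 2.8, 2, 2.6, -0.5, 1, 0, 0, 2.8, 2, 2.6, -1, 1, 0, 0, 2.8, 2, 2.6, -1, 1, 0, 0, 2.8, 2, 2.6, -1, 1, 0, 0, 2.8, 2, 2.6, -1, 1, 0, 0, 2.8, 2, 2.6, -1, 1, 0, 0, 2.8, 1.8, 2.5, -1, 1, 0, 0, 0, 0, 0, 0, 1]'

```text
time_s: 1.6
position: [0.4448, -0.2356, 0.156]
tcp_rot: [[0.575, 0.818, -0.003], [0.818, -0.575, 0.004], [0.001, -0.004, -1.0]]
force: [-0.4, -0.3, 0.3]
opening: 0.999
```

Request:
send_rows --moves '[0, 0, 0, 0, -0.2, -3, 1, 0, 0, 0, 0, 0, -3, 1, 0, 0, 0, 0, 0, -3, 1, 0, 0, 0, 0, 0, -2.5, 1, 0, 0, 0, 0, 0, -2, 1, 0, 0, 0, 0, 0, -1, 1, 0, 0, 0, 0, 0, 0, 1, 0, 0, 0, 0, 0, 0, 1]'

```text
time_s: 2.4
position: [0.4448, -0.2419, 0.013]
tcp_rot: [[0.579, 0.815, 0.001], [0.815, -0.579, -0.001], [-0.0, 0.001, -1.0]]
force: [-0.3, -0.2, -0.3]
opening: 0.999
```

Run:
```python
from h import *
t=snap('top','top1'); s=snap('scene','scene1')
a=cv2.imread('pics/top1.png'); cv2.imwrite('pics/z4.png',cv2.resize(a[170:260,330:450],None,fx=6,fy=6,interpolation=cv2.INTER_CUBIC))
b=cv2.imread('pics/scene1.png'); cv2.imwrite('pics/z5.png',cv2.resize(b[120:220,300:420],None,fx=6,fy=6,interpolation=cv2.INTER_CUBIC))
```

```text
(no output)
```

View pics/z5.png

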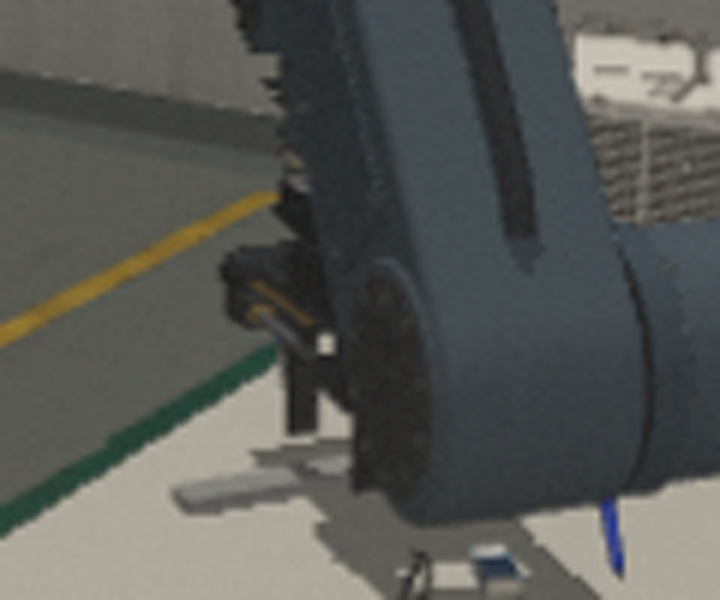

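The scene view shows the open fingers straddling the blank. Next I correct 2.5 mm sideways, go down and close.

Request:
send_rows --moves '[0, 0, 0, -0.2, 0.15, -0.5, 1, 0, 0, 0, 0, 0, -0.5, 1, 0, 0, 0, 0, 0, 0, 1, 0, 0, 0, 0, 0, 0, -1, 0, 0, 0, 0, 0, 0, -1, 0, 0, 0, 0, 0, 0, -1, 0, 0, 0, 0, 0, 0, -1, 0, 0, 0, 0, 0, 0, -1, 0, 0, 0, 0, 0, 0, -1, 0, 0, 0, 0, 0, 0, -1, 0, 0, 0, 0, 0, 0, -1]'

```text
time_s: 3.6
position: [0.4426, -0.2399, 0.0026]
tcp_rot: [[0.578, 0.816, 0.0], [0.816, -0.578, -0.0], [0.0, 0.0, -1.0]]
force: [0.2, 0.5, 0.8]
opening: 0.356
```

Request:
send_rows --moves '[0, 0, 0, 0, 0, 0, -1, 0, 0, 0, 0, 0, 0, -1, 0, 0, 0, 0, 0, 0, -1, 0, 0, 0, 0, 0, 0, -1]'

```text
time_s: 4.0
position: [0.443, -0.2402, 0.0026]
tcp_rot: [[0.579, 0.816, 0.001], [0.816, -0.579, -0.001], [-0.0, 0.001, -1.0]]
force: [1.6, -1.3, -1.0]
opening: 0.291
```

Request:
send_rows --moves '[0, 0, 0, 0, 0, 0, -1, 0, 0, 0, 0, 0, 1, -1, 0, 0, 0, 0, 0, 2, -1, 0, 0, 0, 0, 0, 3, -1, 0, 0, 0, 0, 0, 3, -1, 0, 0, 0, 0, 0, 2, -1, 0, 0, 0, 0, 0, 1, -1, 0, 0, 0, 0, 0, 0, -1, 0, 0, 0, 0, 0, 0, -1]'

```text
time_s: 4.9
position: [0.4418, -0.2392, 0.1219]
tcp_rot: [[0.578, 0.816, -0.002], [0.816, -0.578, 0.001], [0.0, -0.002, -1.0]]
force: [-0.1, 0.7, -3.7]
opening: 0.29
```

Run:
```python
from h import *
t=snap('top','top2'); s=snap('scene','scene2')
print(read_state()['force'],read_state()['moment'])
a=cv2.imread('pics/top2.png'); cv2.imwrite('pics/z6.png',cv2.resize(a[160:260,330:450],None,fx=6,fy=6,interpolation=cv2.INTER_CUBIC))
b=cv2.imread('pics/scene2.png'); cv2.imwrite('pics/z7.png',cv2.resize(b[100:200,300:420],None,fx=6,fy=6,interpolation=cv2.INTER_CUBIC))
```

```text
[ 0.59190231  0.36579564 -3.3547173 ] [-0.0240975  -0.04711129 -0.03936733]
```

View pics/z6.png

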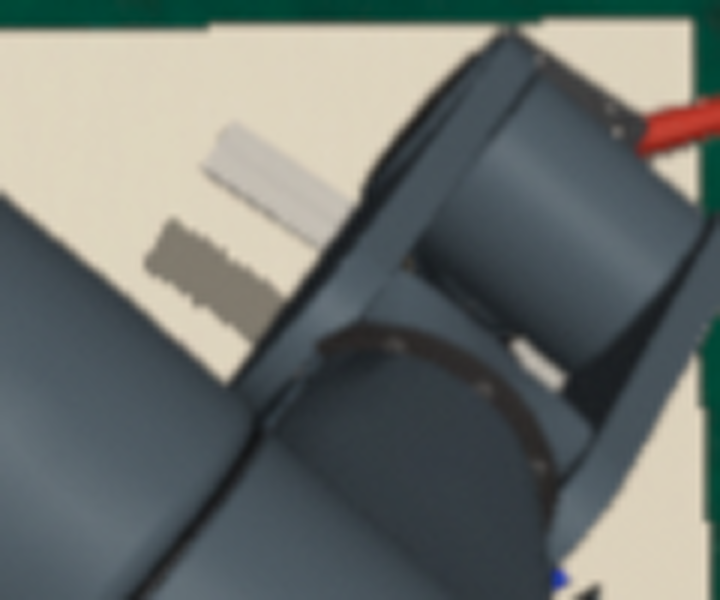

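View pics/z7.png

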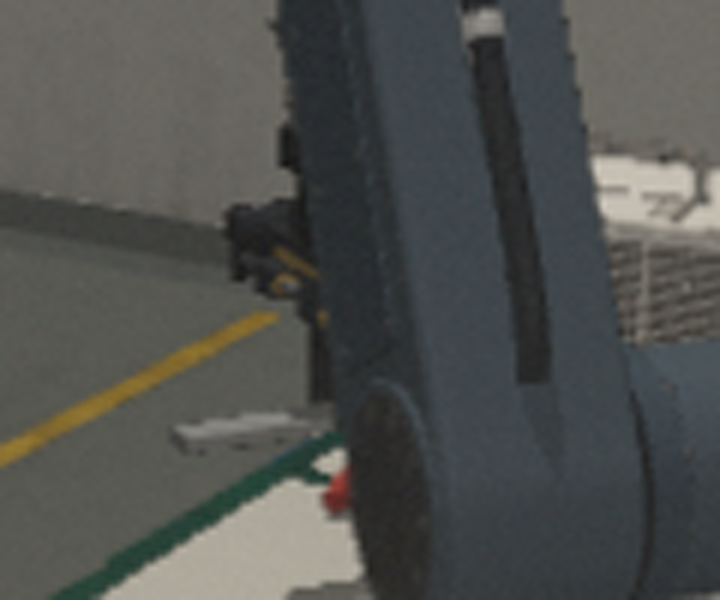

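Run:
```python
from h import *
np.set_printoptions(precision=4,suppress=True)
t=load('top2');f=lambda x,y:((x+.5)/6-.5+330,(y+.5)/6-.5+160)
P=atz(t,[f(235,121),f(204,166)],.1293); print(P,P.mean(0))
d=np.array([.578,.816]);m=P.mean(0)[:2]
T=np.array([.4418,-.2392]); v=m-T; print('along',v@d,'perp',v@[.816,-.578]); print('eye from TCP', .2-v@d)
t0=load('top0'); c=lambda x,y:((x+.5)/8-.5+350,(y+.5)/8-.5+175)
Q=atz(t0,[c(119,73),c(78,132)],.010); print('before: end', Q.mean(0), 'pred',np.array([.3883,-.3177])+.2*np.array([np.cos(.9568),np.sin(.9568)]))
g=lambda x,y:((x+.5)/7-.5+200,(y+.5)/7-.5+175)
print('pin at .029',atz(t0,[g(583,284),g(583,288),g(583,292)],.029),atz(t0,[g(583,288)],.0225))
```

```text
[[ 0.5126 -0.1619  0.1293]
 [ 0.4927 -0.1476  0.1293]] [ 0.5026 -0.1548  0.1293]
along 0.10404791661748009 perp 0.0008313976622797495
eye from TCP 0.09595208338251993
before: end [ 0.5036 -0.1544  0.01  ] pred [ 0.5035 -0.1542]
pin at .029 [[0.4256 0.0745 0.029 ]
 [0.424  0.0745 0.029 ]
 [0.4223 0.0745 0.029 ]] [[0.4242 0.0749 0.0225]]
```

Request:
send_rows --moves '[0, 0, -0.3, 0.2, 1.2, 0, -1, 0, 0, -0.6, 0.3, 2, 0, -1, 0, 0, -0.6, 0.3, 2.7, 0, -1, 0, 0, -0.6, 0.3, 2.7, 0, -1, 0, 0, -0.6, 0.3, 2.7, 0, -1, 0, 0, -0.6, 0.3, 2.7, 0, -1, 0, 0, -0.6, 0.3, 2.7, 0, -1, 0, 0, -0.6, 0.3, 2.7, 0, -1, 0, 0, -0.6, 0.3, 2.7, 0, -1, 0, 0, -0.6, 0.3, 2.7, 0, -1, 0, 0, -0.6, 0.3, 2.7, 0, -1, 0, 0, -0.6, 0.3, 2.7, 0, -1, 0, 0, -0.5, 0.3, 2.7, 0, -1, 0, 0, -0.3, 0.3, 2.7, 0, -1, 0, 0, 0, 0.5, 2, 0, -1, 0, 0, 0, 0, 1, 0, -1, 0, 0, 0, 0, 0, 0, -1, 0, 0, 0, 0, 0, 0, -1, 0, 0, 0, 0, 0, 0, -1]'

```text
time_s: 6.9
position: [0.4881, 0.1453, 0.1223]
tcp_rot: [[0.683, 0.73, -0.001], [0.73, -0.683, -0.0], [-0.001, -0.001, -1.0]]
force: [-0.3, 0.5, -2.8]
opening: 0.294
```

Run:
```python
from h import *
np.set_printoptions(precision=4,suppress=True)
t=snap('top','top3'); s=snap('scene','scene3')
r=read_state(); T=r['position'];R=r['tcp_rot'];print(T,R[:,0],np.degrees(np.arctan2(R[1,0],R[0,0])),r['force'],r['joint_positions'])
print('eye',T-R[:,0]*.0953)
a=cv2.imread('pics/top3.png'); cv2.imwrite('pics/z8.png',cv2.resize(a[150:255,200:320],None,fx=6,fy=6,interpolation=cv2.INTER_CUBIC))
b=cv2.imread('pics/scene3.png'); cv2.imwrite('pics/z9.png',cv2.resize(b[150:270,240:380],None,fx=5,fy=5,interpolation=cv2.INTER_CUBIC))
```

```text
[0.4885 0.1452 0.1225] [ 0.6836  0.7299 -0.0005] 46.875914293684616 [-0.1087 -0.3284 -3.7168] [  3.982   30.1837 103.9158  -0.0122  45.9287  47.1146]
eye [0.4233 0.0757 0.1225]
```

View pics/z8.png

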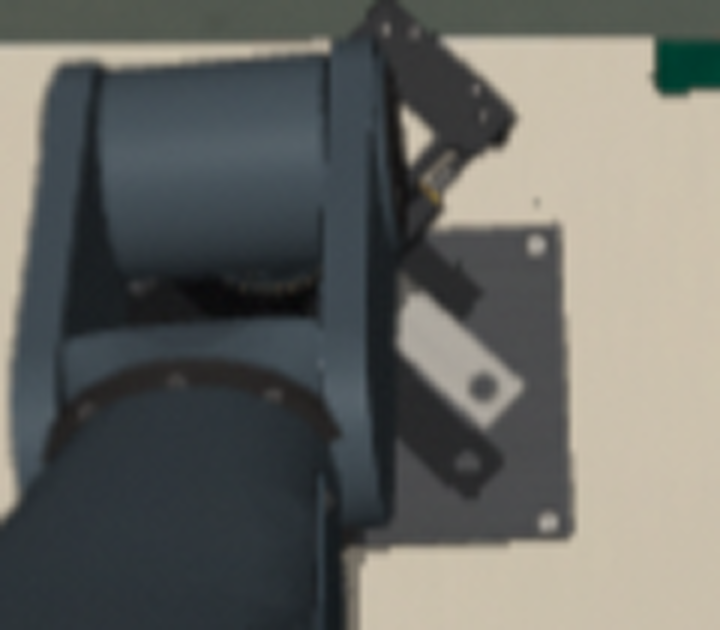

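View pics/z9.png

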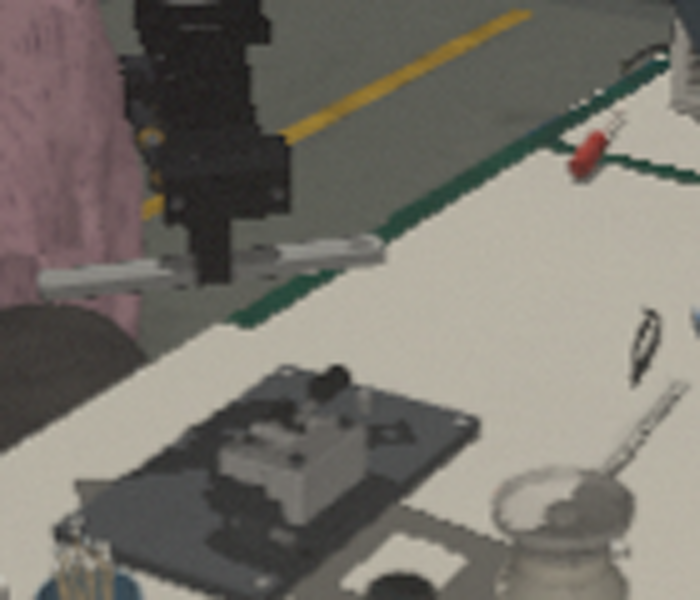

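Run:
```python
from h import *
np.set_printoptions(precision=4,suppress=True)
t=load('top3');s=load('scene3');f=lambda x,y:((x+.5)/6-.5+200,(y+.5)/6-.5+150);g=lambda x,y:((x+.5)/5-.5+240,(y+.5)/5-.5+150)
print(atz(t,[f(484,388)],.1298), tri(t,[f(484,388)],s,[g(367,245)]))
# refine hole in top by dark centroid
p=t['pixels'].astype(float).mean(2)
sub=p[209:220,275:286]; print(sub.astype(int))
t0=load('top0'); print(t0['pixels'].astype(float).mean(2)[210:222,278:290].astype(int))
```

```text
[[0.4238 0.0755 0.1298]] [[0.4215 0.074  0.1295 0.0055]]
[[166 165 165 167 166 162 147 122  88  77  76]
 [165 165 166 167 165 165 163 152 122  87  76]
 [164 164 165 164 160 149 155 161 152 122  87]
 [165 164 162 147 127 110 121 146 162 152 124]
 [166 164 158 125  91  82  87 114 155 163 154]
 [166 165 157 109  80  77  80 101 150 165 165]
 [163 167 159 114  83  79  86 113 150 163 158]
 [133 161 163 145 113 101 110 138 157 156 126]
 [ 95 130 151 161 151 144 147 156 154 128  91]
 [ 65  92 118 150 163 164 162 156 128  95  79]
 [ 46  62  84 116 150 164 159 132  95  80  77]]
[[ 76  78  77  77  77  76  76  76  77  77  78  78]
 [ 77  77  77  77  77  77  78  77  77  78  78  78]
 [ 78  77  77  77  77  77  77  77  78  77  78  78]
 [ 77  77  77  77  78  80  77  77  78  77  78  78]
 [ 77  77  78  80  90 101  78  77  77  78  78  78]
 [ 76  78  78  87 118 141 107  80  77  78  76  78]
 [ 77  77  78  88 126 157 120  79  77  78  79  78]
 [ 77  77  78  81  97 119  94  77  78  79  79  78]
 [ 78  78  78  74  63  70  74  78  79  78  78  78]
 [ 77  76  77  75  68  69  76  78  78  78  78  78]
 [ 76  76  76  76  76  76  77  78  77  78  77  78]
 [ 77  78  77  77  77  76  77  77  77  78  77  77]]
```

Request:
send_rows --moves '[0, 0, 0, 0, -0.08, -1, -1, 0, 0, 0, 0, 0, -2, -1, 0, 0, 0, 0, 0, -2.5, -1, 0, 0, 0, 0, 0, -2, -1, 0, 0, 0, 0, 0, -1, -1, 0, 0, 0, 0, 0, 0, -1, 0, 0, 0, 0, 0, 0, -1, 0, 0, 0, 0, 0, 0, -1]'

```text
time_s: 7.8
position: [0.4895, 0.1453, 0.0384]
tcp_rot: [[0.683, 0.731, 0.002], [0.731, -0.683, 0.0], [0.002, 0.001, -1.0]]
force: [-0.1, -0.9, -3.7]
opening: 0.293
```

Run:
```python
from h import *
np.set_printoptions(precision=4,suppress=True)
t=snap('top','top4'); s=snap('scene','scene4')
r=read_state(); T=r['position'];R=r['tcp_rot'];print(T,R[:,0],np.degrees(np.arctan2(R[1,0],R[0,0])),r['force'])
print('eye',T-R[:,0]*.0953)
a=cv2.imread('pics/top4.png'); cv2.imwrite('pics/z10.png',cv2.resize(a[190:245,260:310],None,fx=10,fy=10,interpolation=cv2.INTER_CUBIC))
b=cv2.imread('pics/scene4.png'); cv2.imwrite('pics/z11.png',cv2.resize(b[190:270,240:350],None,fx=7,fy=7,interpolation=cv2.INTER_CUBIC))
```

```text
[0.4894 0.1454 0.0385] [0.6826 0.7308 0.0016] 46.9566393781368 [ 0.6746 -0.1213 -3.2535]
eye [0.4243 0.0758 0.0383]
```

View pics/z10.png

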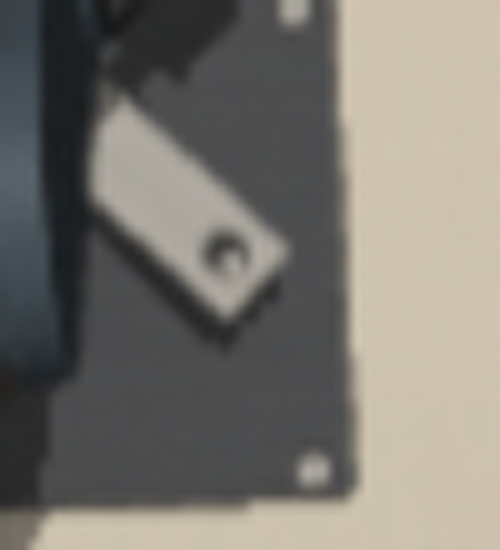

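View pics/z11.png

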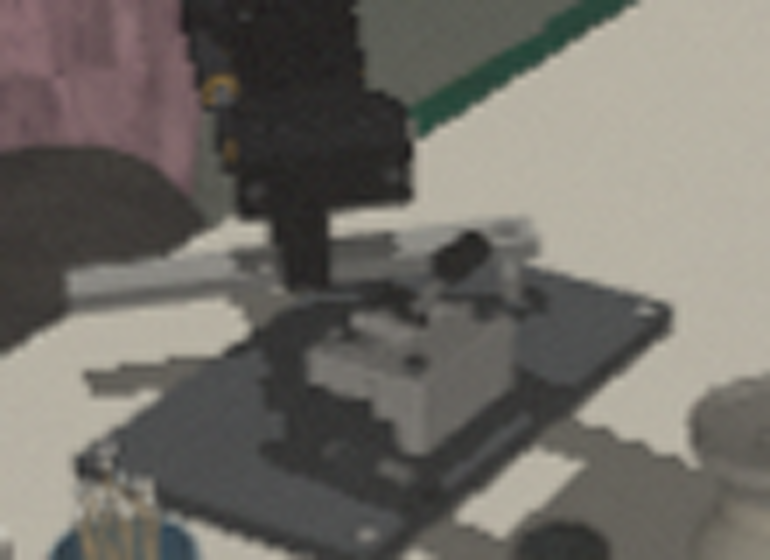

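The top view shows the bright pin tip through the eye. It sits about 0.6 px right of and 0.9 px below the hole centre, which after parallax means the eye must move about -1.7 mm in x and -0.7 mm in y.

Request:
send_rows --moves '[0, 0, 0, -0.17, -0.08, 0, -1, 0, 0, 0, 0, 0, -0.3, -1, 0, 0, 0, 0, 0, -0.3, -1, 0, 0, 0, 0, 0, -0.2, -1, 0, 0, 0, 0, 0, 0, -1, 0, 0, 0, 0, 0, 0, -1]'

```text
time_s: 8.5
position: [0.4869, 0.1445, 0.0294]
tcp_rot: [[0.683, 0.731, -0.0], [0.731, -0.683, -0.0], [-0.0, -0.0, -1.0]]
force: [0.2, 0.5, -2.8]
opening: 0.295
```

Run:
```python
from h import *
np.set_printoptions(precision=4,suppress=True)
t=snap('top','top5')
r=read_state(); T=r['position'];R=r['tcp_rot'];print(T,r['force'],r['moment'])
print('eye',T-R[:,0]*.0953)
a=cv2.imread('pics/top5.png'); cv2.imwrite('pics/z12.png',cv2.resize(a[195:235,260:300],None,fx=13,fy=13,interpolation=cv2.INTER_CUBIC))
```

```text
[0.4869 0.1446 0.0295] [-0.66   -0.1054 -3.4442] [-0.016  -0.0292  0.0205]
eye [0.4219 0.0749 0.0295]
```

View pics/z12.png

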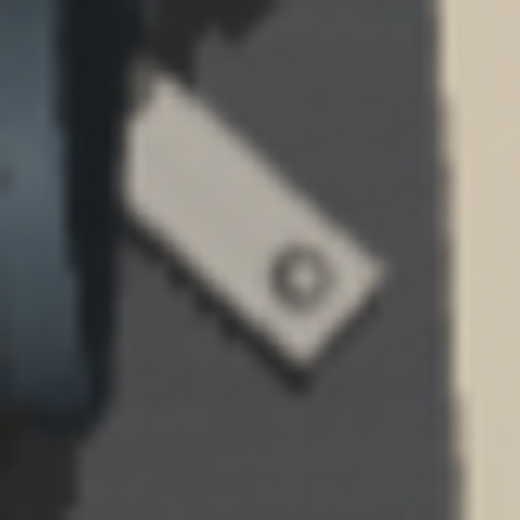

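The pin is now centred in the eye at zoom pixel (302,277), so I continue down.

Request:
send_rows --moves '[0, 0, 0, 0, 0, -0.2, -1, 0, 0, 0, 0, 0, -0.2, -1, 0, 0, 0, 0, 0, -0.2, -1, 0, 0, 0, 0, 0, -0.2, -1, 0, 0, 0, 0, 0, -0.1, -1, 0, 0, 0, 0, 0, 0, -1, 0, 0, 0, 0, 0, 0, -1]'

```text
time_s: 9.25
position: [0.4869, 0.1445, 0.0205]
tcp_rot: [[0.683, 0.731, -0.0], [0.731, -0.683, -0.0], [-0.0, -0.0, -1.0]]
force: [-0.6, -0.7, -2.9]
opening: 0.294
```

Request:
send_rows --moves '[0, 0, 0, 0, 0, -0.2, -1, 0, 0, 0, 0, 0, -0.15, -1, 0, 0, 0, 0, 0, -0.1, -1, 0, 0, 0, 0, 0, 0, -1, 0, 0, 0, 0, 0, 0, -1]'

```text
time_s: 9.75
position: [0.4869, 0.1445, 0.016]
tcp_rot: [[0.683, 0.731, -0.0], [0.731, -0.683, -0.0], [-0.0, -0.0, -1.0]]
force: [0.3, -1.1, -3.6]
opening: 0.297
```

Request:
send_rows --moves '[0, 0, 0, 0, 0, -0.1, -1, 0, 0, 0, 0, 0, 0, -1, 0, 0, 0, 0, 0, 0, -1]'

```text
time_s: 10.05
position: [0.4869, 0.1445, 0.015]
tcp_rot: [[0.683, 0.731, -0.0], [0.731, -0.683, 0.0], [-0.0, -0.0, -1.0]]
force: [0.1, -0.0, -4.0]
opening: 0.296
```

Now I release to about 42 mm opening, wait, then rise.

Request:
send_rows --moves '[0, 0, 0, 0, 0, 0, -0.05, 0, 0, 0, 0, 0, 0, -0.05, 0, 0, 0, 0, 0, 0, -0.05, 0, 0, 0, 0, 0, 0, -0.05, 0, 0, 0, 0, 0, 0, -0.05, 0, 0, 0, 0, 0, 0, -0.05]'

```text
time_s: 10.65
position: [0.487, 0.1446, 0.0151]
tcp_rot: [[0.682, 0.731, 0.0], [0.731, -0.682, 0.0], [0.0, 0.0, -1.0]]
force: [0.5, -0.8, 0.1]
opening: 0.471
```

Request:
send_rows --moves '[0, 0, 0, 0, 0, 0, -0.05, 0, 0, 0, 0, 0, 1, -0.05, 0, 0, 0, 0, 0, 2, -0.05, 0, 0, 0, 0, 0, 3, -1, 0, 0, 0, 0, 0, 3, -1, 0, 0, 0, 0, 0, 2, -1, 0, 0, -5, 2, 2, 0, -1, 0, 0, -8, 2, 3, 0, -1, 0, 0, -8, 2, 3, 0, -1, 0, 0, -8, 0, 3, 0, -1, 0, 0, -8, 0, 2, 0, -1, 0, 0, -8, 0, 0, 0, -1, 0, 0, 0, 0, 0, 0, -1]'

```text
time_s: 11.95
position: [0.5465, 0.2753, 0.1255]
tcp_rot: [[0.999, 0.036, 0.0], [0.036, -0.999, -0.0], [0.0, 0.0, -1.0]]
force: [0.1, -0.2, -0.0]
opening: 0.007
```

Run:
```python
from run1 import *
t=snap('top','top6');s=snap('scene','scene6')
r=read_state(); T=r['position'];R=r['tcp_rot'];print(T,R,r['force'],r['opening'])
a=cv2.imread('pics/top6.png'); cv2.imwrite('pics/z13.png',cv2.resize(a[165:255,200:305],None,fx=7,fy=7,interpolation=cv2.INTER_CUBIC))
b=cv2.imread('pics/scene6.png'); cv2.imwrite('pics/z14.png',cv2.resize(b[190:270,240:350],None,fx=7,fy=7,interpolation=cv2.INTER_CUBIC))
```

```text
[0.5467 0.2744 0.1254] [[ 0.9993  0.0371 -0.0001]
 [ 0.0371 -0.9993 -0.0001]
 [-0.0001  0.0001 -1.    ]] [-0.0339  0.5246 -0.4318] 0.007690819256551759
```

View pics/z13.png

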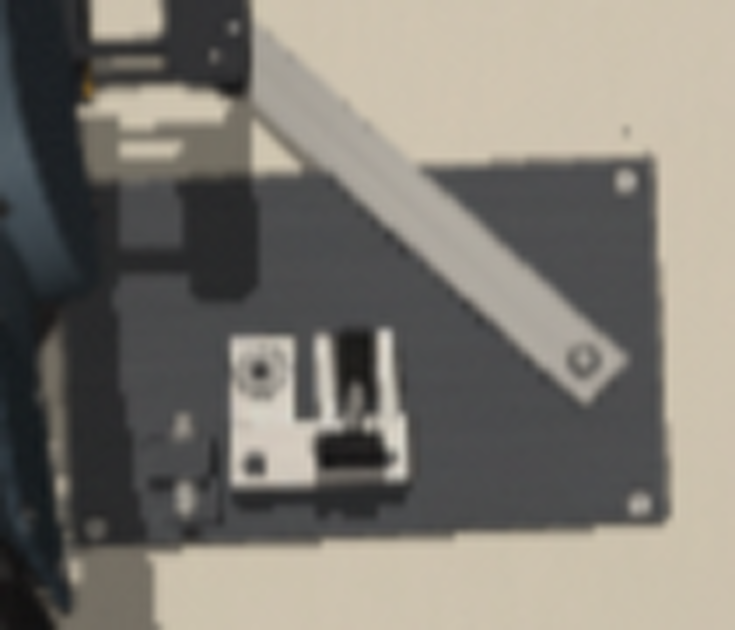

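View pics/z14.png

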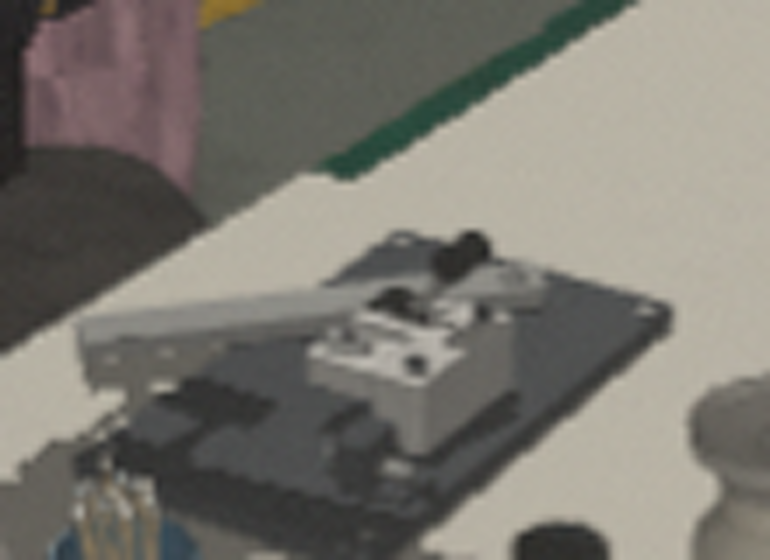

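The views show the blank flat on the plate, with the pin through the eye at zoom pixel (584,360). It is swung about 45° to the open side and clear of the bridge. Next I bring the closed fingers outside it.

Request:
send_rows --moves '[0, 0, 0, 0.8, -2, 0, -1, 0, 0, 0, 0.8, -3, 0, -1, 0, 0, 0, 0.8, -3, 0, -1, 0, 0, 0, 0, -1.8, -1, -1, 0, 0, 0, 0, 0, -3, -1, 0, 0, 0, 0, 0, -3, -1, 0, 0, 0, 0, 0, -2.5, -1, 0, 0, 0, 0, 0, -1, -1, 0, 0, 0, 0, 0, -0.5, -1, 0, 0, 0, 0, 0, 0, -1, 0, 0, 0, 0, 0, 0, -1]'

```text
time_s: 13.15
position: [0.5718, 0.1766, 0.0162]
tcp_rot: [[0.999, 0.035, 0.002], [0.035, -0.999, 0.0], [0.002, -0.0, -1.0]]
force: [-0.3, 0.5, 0.4]
opening: 0.004
```

Run:
```python
from run1 import *
t=snap('top','top7');s=snap('scene','scene7')
r=read_state(); T=r['position'];print(T,r['force'])
t0=load('top0')
print('jar rim',atz(t0,[(173,220),(173,231),(162,231),(185,231)],.085))
a=cv2.imread('pics/top7.png'); cv2.imwrite('pics/z15.png',cv2.resize(a[140:255,150:305],None,fx=5,fy=5,interpolation=cv2.INTER_CUBIC))
b=cv2.imread('pics/scene7.png'); cv2.imwrite('pics/z16.png',cv2.resize(b[170:290,200:350],None,fx=5,fy=5,interpolation=cv2.INTER_CUBIC))
```

```text
[0.5718 0.1767 0.0163] [ 0.8385 -0.2071  0.1426]
jar rim [[0.4141 0.3745 0.085 ]
 [0.3838 0.3745 0.085 ]
 [0.3842 0.4052 0.085 ]
 [0.3834 0.3412 0.085 ]]
```

View pics/z15.png

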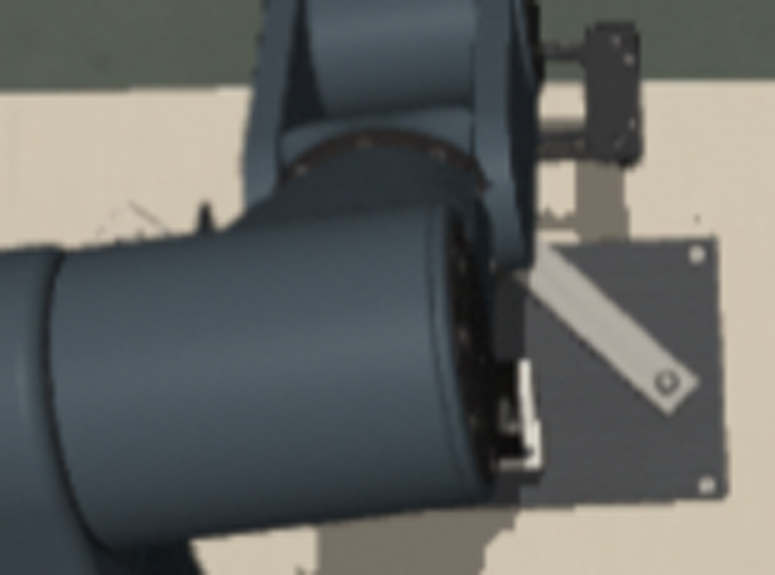

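View pics/z16.png

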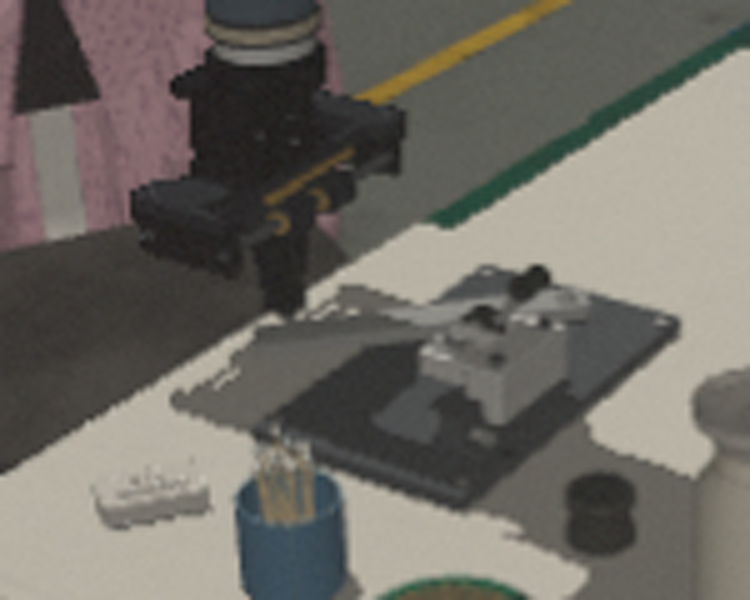

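Run:
```python
from h import *
a=cv2.imread('pics/top0.png'); cv2.imwrite('pics/z17.png',cv2.resize(a[205:255,150:215],None,fx=9,fy=9,interpolation=cv2.INTER_CUBIC))
b=cv2.imread('pics/scene0.png'); cv2.imwrite('pics/z18.png',cv2.resize(b[240:300,235:285],None,fx=9,fy=9,interpolation=cv2.INTER_CUBIC))
```

```text
(no output)
```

View pics/z17.png

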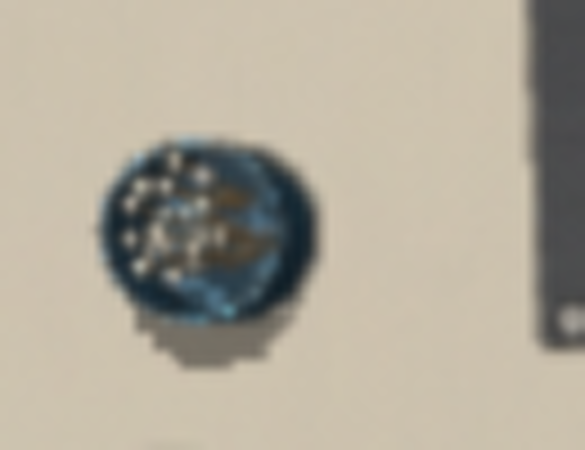

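View pics/z18.png

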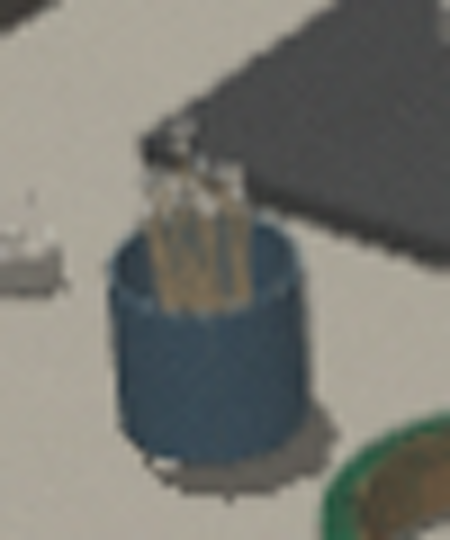

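Run:
```python
import numpy as np
pin=np.array([.4223,.075]); ey=np.array([.0332,-.9994]);ex=np.array([-.9994,-.0332])
c0=np.array([.5718,.1767]); end=pin-.040*ex-.168*ey
r0=c0-pin;r1=end-pin; a0,a1=[np.degrees(np.arctan2(v[1],v[0])) for v in(r0,r1)];print(a0,a1,np.linalg.norm(r0),np.linalg.norm(r1),end)
N=20;p=c0
for k in range(1,N+1):
    s=k/N;a=np.radians(a0+(a1-a0)*s);r=np.linalg.norm(r0)*(1-s)+np.linalg.norm(r1)*s
    q=pin+r*np.array([np.cos(a),np.sin(a)]);print(k,np.round((q-p)*100,2));p=q
```

```text
34.226183578887344 78.51016444597975 0.18081244426200313 0.17268785464646894 [0.4566984 0.2442272]
1 [-0.44  0.55]
2 [-0.46  0.53]
3 [-0.48  0.51]
4 [-0.49  0.49]
5 [-0.51  0.47]
6 [-0.53  0.45]
7 [-0.54  0.42]
8 [-0.56  0.4 ]
9 [-0.57  0.38]
10 [-0.59  0.36]
11 [-0.6   0.33]
12 [-0.61  0.31]
13 [-0.62  0.28]
14 [-0.63  0.26]
15 [-0.64  0.23]
16 [-0.64  0.21]
17 [-0.65  0.18]
18 [-0.65  0.16]
19 [-0.66  0.13]
20 [-0.66  0.11]
```

Request:
send_rows --moves '[0, 0, 0, -0.44, 0.55, 0, -1, 0, 0, 0, -0.46, 0.53, 0, -1, 0, 0, 0, -0.48, 0.51, 0, -1, 0, 0, 0, -0.49, 0.49, 0, -1, 0, 0, 0, -0.51, 0.47, 0, -1, 0, 0, 0, -0.53, 0.45, 0, -1, 0, 0, 0, -0.54, 0.42, 0, -1, 0, 0, 0, -0.56, 0.4, 0, -1, 0, 0, 0, -0.57, 0.38, 0, -1, 0, 0, 0, -0.59, 0.36, 0, -1, 0, 0, 0, 0, 0, 0, -1, 0, 0, 0, 0, 0, 0, -1]'

```text
time_s: 14.45
position: [0.5177, 0.2223, 0.0146]
tcp_rot: [[0.999, 0.034, -0.003], [0.034, -0.999, -0.0], [-0.003, 0.0, -1.0]]
force: [0.4, -0.2, -0.9]
opening: 0.005
```

Request:
send_rows --moves '[0, 0, 0, -0.6, 0.33, 0, -1, 0, 0, 0, -0.61, 0.31, 0, -1, 0, 0, 0, -0.62, 0.28, 0, -1, 0, 0, 0, -0.63, 0.26, 0, -1, 0, 0, 0, -0.64, 0.23, 0, -1, 0, 0, 0, -0.64, 0.21, 0, -1, 0, 0, 0, -0.4, 0.1, 0, -1, 0, 0, 0, -0.4, 0.1, 0, -1, 0, 0, 0, -0.3, 0.1, 0, -1, 0, 0, 0, -0.3, 0.1, 0, -1, 0, 0, 0, -0.3, 0.1, 0, -1, 0, 0, 0, -0.3, 0.05, 0, -1, 0, 0, 0, -0.3, 0.05, 0, -1, 0, 0, 0, 0, 0, 0, -1, 0, 0, 0, 0, 0, 0, -1]'

```text
time_s: 15.95
position: [0.4583, 0.2444, 0.015]
tcp_rot: [[0.999, 0.034, -0.001], [0.034, -0.999, 0.0], [-0.001, -0.0, -1.0]]
force: [-0.4, 1.1, -0.2]
opening: 0.003
```

Run:
```python
from run1 import *
t=snap('top','top8');s=snap('scene','scene8')
r=read_state(); T=r['position'];print(T,r['force'])
a=cv2.imread('pics/top8.png'); cv2.imwrite('pics/z19.png',cv2.resize(a[165:255,200:305],None,fx=7,fy=7,interpolation=cv2.INTER_CUBIC))
b=cv2.imread('pics/scene8.png'); cv2.imwrite('pics/z20.png',cv2.resize(b[190:275,240:350],None,fx=7,fy=7,interpolation=cv2.INTER_CUBIC))
```

```text
[0.4583 0.2444 0.015 ] [-0.1041  1.5862 -0.4212]
```

View pics/z19.png

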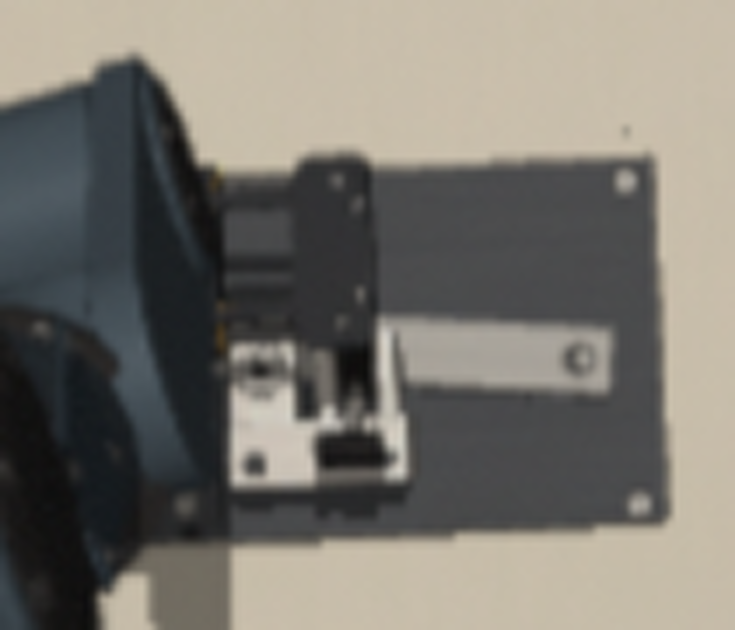

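View pics/z20.png

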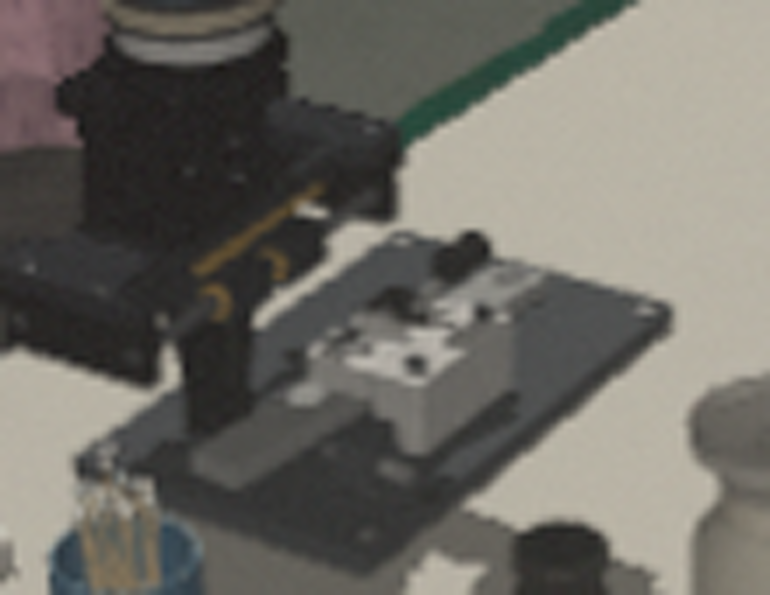

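The blank is about 6° from its seat and all is clear. I keep advancing slowly and watch the force.

Request:
send_rows --moves '[0, 0, 0, -0.1, 0, 0, -1, 0, 0, 0, -0.15, 0, 0, -1, 0, 0, 0, -0.15, 0, 0, -1, 0, 0, 0, -0.15, 0, 0, -1, 0, 0, 0, -0.15, 0, 0, -1, 0, 0, 0, -0.1, 0, 0, -1, 0, 0, 0, -0.1, 0, 0, -1, 0, 0, 0, 0, 0, 0, -1]'

```text
time_s: 16.85
position: [0.4496, 0.2443, 0.015]
tcp_rot: [[0.999, 0.034, -0.0], [0.034, -0.999, -0.0], [-0.0, 0.0, -1.0]]
force: [0.3, -0.3, -0.2]
opening: 0.006
```

Request:
send_rows --moves '[0, 0, 0, -0.05, 0, 0, -1, 0, 0, 0, -0.05, 0, 0, -1, 0, 0, 0, 0, 0, 0, -1]'

```text
time_s: 17.15
position: [0.4488, 0.2444, 0.0151]
tcp_rot: [[0.999, 0.034, 0.0], [0.034, -0.999, 0.0], [0.0, -0.0, -1.0]]
force: [1.2, -0.8, -0.7]
opening: 0.007
```

Request:
send_rows --moves '[0, 0, 0, -0.05, 0, 0, -1, 0, 0, 0, -0.05, 0, 0, -1, 0, 0, 0, 0, 0, 0, -1]'

```text
time_s: 17.45
position: [0.4478, 0.2444, 0.0151]
tcp_rot: [[0.999, 0.034, 0.0], [0.034, -0.999, 0.0], [0.0, -0.0, -1.0]]
force: [0.5, 0.9, -0.6]
opening: 0.007
```

Request:
send_rows --moves '[0, 0, 0, -0.05, 0, 0, -1, 0, 0, 0, -0.05, 0, 0, -1, 0, 0, 0, 0, 0, 0, -1]'

```text
time_s: 17.75
position: [0.4467, 0.2444, 0.015]
tcp_rot: [[0.999, 0.034, -0.0], [0.034, -0.999, -0.0], [-0.0, -0.0, -1.0]]
force: [0.5, 0.7, 0.5]
opening: 0.004
```

Request:
send_rows --moves '[0, 0, 0, -0.05, 0, 0, -1, 0, 0, 0, -0.05, 0, 0, -1, 0, 0, 0, 0, 0, 0, -1]'

```text
time_s: 18.05
position: [0.4457, 0.2444, 0.0151]
tcp_rot: [[0.999, 0.034, -0.0], [0.034, -0.999, 0.0], [-0.0, -0.0, -1.0]]
force: [0.5, 0.4, -0.3]
opening: 0.007
```

Request:
send_rows --moves '[0, 0, 0, -0.05, 0, 0, -1, 0, 0, 0, -0.05, 0, 0, -1, 0, 0, 0, 0, 0, 0, -1]'

```text
time_s: 18.35
position: [0.4447, 0.2443, 0.0151]
tcp_rot: [[0.999, 0.034, -0.0], [0.034, -0.999, -0.0], [-0.0, 0.0, -1.0]]
force: [1.7, -0.3, -0.9]
opening: 0.006
```

Request:
send_rows --moves '[0, 0, 0, -0.05, 0, 0, -1, 0, 0, 0, 0, 0, 0, -1]'

```text
time_s: 18.55
position: [0.4442, 0.2443, 0.015]
tcp_rot: [[0.999, 0.034, -0.0], [0.034, -0.999, -0.0], [-0.0, 0.0, -1.0]]
force: [1.0, 0.5, -0.1]
opening: 0.006
```

Request:
send_rows --moves '[0, 0, 0, -0.05, 0, 0, -1, 0, 0, 0, 0, 0, 0, -1]'

```text
time_s: 18.75
position: [0.4437, 0.2443, 0.015]
tcp_rot: [[0.999, 0.034, -0.0], [0.034, -0.999, -0.0], [-0.0, 0.0, -1.0]]
force: [1.5, 1.4, -1.0]
opening: 0.004
```

Request:
send_rows --moves '[0, 0, 0, -0.05, 0, 0, -1, 0, 0, 0, 0, 0, 0, -1]'

```text
time_s: 18.95
position: [0.4432, 0.2443, 0.0151]
tcp_rot: [[0.999, 0.034, -0.0], [0.034, -0.999, -0.0], [-0.0, 0.0, -1.0]]
force: [1.7, 0.8, -0.4]
opening: 0.005
```

Request:
send_rows --moves '[0, 0, 0, -0.05, 0, 0, -1, 0, 0, 0, 0, 0, 0, -1]'

```text
time_s: 19.15
position: [0.4428, 0.2443, 0.0151]
tcp_rot: [[0.999, 0.034, -0.0], [0.034, -0.999, 0.0], [-0.0, -0.0, -1.0]]
force: [1.1, 0.6, -1.1]
opening: 0.007
```

Request:
send_rows --moves '[0, 0, 0, -0.05, 0, 0, -1, 0, 0, 0, 0, 0, 0, -1]'

```text
time_s: 19.35
position: [0.4423, 0.2443, 0.015]
tcp_rot: [[0.999, 0.034, -0.0], [0.034, -0.999, -0.0], [-0.0, 0.0, -1.0]]
force: [0.7, -0.2, -0.2]
opening: 0.008
```

Request:
send_rows --moves '[0, 0, 0, -0.05, 0, 0, -1, 0, 0, 0, 0, 0, 0, -1]'

```text
time_s: 19.55
position: [0.4418, 0.2443, 0.0151]
tcp_rot: [[0.999, 0.034, 0.0], [0.034, -0.999, 0.0], [0.0, -0.0, -1.0]]
force: [0.7, 0.9, 0.2]
opening: 0.004
```

Request:
send_rows --moves '[0, 0, 0, -0.05, 0, 0, -1, 0, 0, 0, 0, 0, 0, -1]'

```text
time_s: 19.75
position: [0.4413, 0.2444, 0.0151]
tcp_rot: [[0.999, 0.034, 0.0], [0.034, -0.999, 0.0], [0.0, -0.0, -1.0]]
force: [1.0, 0.4, -0.5]
opening: 0.005
```

Request:
send_rows --moves '[0, 0, 0, -0.05, 0, 0, -1, 0, 0, 0, 0, 0, 0, -1]'

```text
time_s: 19.95
position: [0.4407, 0.2443, 0.0151]
tcp_rot: [[0.999, 0.034, -0.0], [0.034, -0.999, -0.0], [-0.0, 0.0, -1.0]]
force: [0.6, 0.7, -0.3]
opening: 0.007
```

Request:
send_rows --moves '[0, 0, 0, -0.05, 0, 0, -1, 0, 0, 0, 0, 0, 0, -1]'

```text
time_s: 20.15
position: [0.4403, 0.2443, 0.0151]
tcp_rot: [[0.999, 0.034, -0.0], [0.034, -0.999, 0.0], [-0.0, -0.0, -1.0]]
force: [1.5, 0.4, -0.7]
opening: 0.004
```

Request:
send_rows --moves '[0, 0, 0, -0.05, 0, 0, -1, 0, 0, 0, 0, 0, 0, -1]'

```text
time_s: 20.35
position: [0.4398, 0.2443, 0.0151]
tcp_rot: [[0.999, 0.034, -0.0], [0.034, -0.999, -0.0], [-0.0, 0.0, -1.0]]
force: [1.5, -0.3, 1.1]
opening: 0.008
```

Request:
send_rows --moves '[0, 0, 0, -0.05, 0, 0, -1, 0, 0, 0, 0, 0, 0, -1]'

```text
time_s: 20.55
position: [0.4393, 0.2443, 0.0151]
tcp_rot: [[0.999, 0.034, 0.0], [0.034, -0.999, 0.0], [0.0, -0.0, -1.0]]
force: [1.0, 0.8, -0.1]
opening: 0.003
```

Request:
send_rows --moves '[0, 0, 0, -0.05, 0, 0, -1, 0, 0, 0, 0, 0, 0, -1]'

```text
time_s: 20.75
position: [0.4393, 0.2444, 0.0151]
tcp_rot: [[0.999, 0.034, 0.001], [0.034, -0.999, 0.0], [0.001, -0.0, -1.0]]
force: [1.5, -0.3, -0.6]
opening: 0.007
```

Request:
send_rows --moves '[0, 0, 0, -0.05, 0, 0, -1, 0, 0, 0, 0, 0, 0, -1]'

```text
time_s: 20.95
position: [0.4392, 0.2444, 0.0151]
tcp_rot: [[0.999, 0.034, 0.002], [0.034, -0.999, 0.0], [0.002, -0.0, -1.0]]
force: [4.4, 0.1, -1.5]
opening: 0.006
```

Request:
send_rows --moves '[0, 0, 0, -0.05, 0, 0, -1, 0, 0, 0, 0, 0, 0, -1]'

```text
time_s: 21.15
position: [0.4391, 0.2445, 0.0152]
tcp_rot: [[0.999, 0.034, 0.003], [0.034, -0.999, 0.0], [0.003, -0.0, -1.0]]
force: [5.3, -1.5, -2.0]
opening: 0.004
```

The stop has been met at TCP x of about 0.439. I raise the push gently.

Request:
send_rows --moves '[0, 0, 0, -0.05, 0, 0, -1, 0, 0, 0, 0, 0, 0, -1]'

```text
time_s: 21.35
position: [0.4391, 0.2445, 0.0153]
tcp_rot: [[0.999, 0.034, 0.003], [0.034, -0.999, 0.001], [0.004, -0.0, -1.0]]
force: [5.6, -1.3, -2.2]
opening: 0.008
```

Request:
send_rows --moves '[0, 0, 0, -0.04, 0, 0, -1, 0, 0, 0, 0, 0, 0, -1]'

```text
time_s: 21.55
position: [0.439, 0.2445, 0.0153]
tcp_rot: [[0.999, 0.035, 0.004], [0.035, -0.999, 0.001], [0.004, -0.001, -1.0]]
force: [6.4, -1.1, -1.3]
opening: 0.002
```

Request:
send_rows --moves '[0, 0, 0, -0.05, 0, 0, -1, 0, 0, 0, 0, 0, 0, -1]'

```text
time_s: 21.75
position: [0.439, 0.2445, 0.0154]
tcp_rot: [[0.999, 0.035, 0.005], [0.035, -0.999, 0.001], [0.005, -0.001, -1.0]]
force: [7.2, -3.7, -1.9]
opening: 0.013
```

Request:
send_rows --moves '[0, 0, 0, -0.05, 0, 0, -1, 0, 0, 0, 0, 0, 0, -1]'

```text
time_s: 21.95
position: [0.439, 0.2445, 0.0154]
tcp_rot: [[0.999, 0.035, 0.006], [0.035, -0.999, 0.001], [0.006, -0.001, -1.0]]
force: [7.6, -1.9, -2.3]
opening: 0.005
```

Request:
send_rows --moves '[0, 0, 0, -0.03, 0, 0, -1, 0, 0, 0, 0, 0, 0, -1, 0, 0, 0, 0, 0, 0, -1]'

```text
time_s: 22.25
position: [0.439, 0.2445, 0.0155]
tcp_rot: [[0.999, 0.035, 0.007], [0.035, -0.999, 0.001], [0.007, -0.001, -1.0]]
force: [7.1, -2.9, -1.3]
opening: 0.004
```

Request:
send_rows --moves '[0, 0, 0, -0.05, 0, 0, -1, 0, 0, 0, -0.05, 0, 0, -1, 0, 0, 0, 0, 0, 0, -1]'

```text
time_s: 22.55
position: [0.4389, 0.2446, 0.0156]
tcp_rot: [[0.999, 0.035, 0.008], [0.035, -0.999, 0.001], [0.008, -0.001, -1.0]]
force: [8.3, -3.0, -1.8]
opening: 0.008
```

Request:
send_rows --moves '[0, 0, 0, -0.05, 0, 0, -1, 0, 0, 0, 0, 0, 0, -1, 0, 0, 0, 0, 0, 0, -1, 0, 0, 0, 0, 0, 0, -1]'

```text
time_s: 22.95
position: [0.4389, 0.2446, 0.0157]
tcp_rot: [[0.999, 0.035, 0.009], [0.035, -0.999, 0.001], [0.009, -0.001, -1.0]]
force: [9.4, -3.2, -2.9]
opening: 0.007
```

Request:
send_rows --moves '[0, 0, 0, 0, 0, 0, -1, 0, 0, 0, 0, 0, 0, -1, 0, 0, 0, 0, 0, 0, -1, 0, 0, 0, 0, 0, 0, -1]'

```text
time_s: 23.35
position: [0.4389, 0.2446, 0.0157]
tcp_rot: [[0.999, 0.035, 0.009], [0.035, -0.999, 0.001], [0.009, -0.001, -1.0]]
force: [8.9, -3.1, -2.2]
opening: 0.005
```

Request:
send_rows --moves '[0, 0, 0, 0.1, 0, 0, -1, 0, 0, 0, 0.2, 0, 0, -1, 0, 0, 0, 0.3, 0, 0, -1, 0, 0, 0, 0.5, 0, 0, -1, 0, 0, 0, 1, 0, 0, -1, 0, 0, 0, 1.5, 0, 1, -1, 0, 0, 0, 1, 0, 3, -1, 0, 0, 0, 1, 0, 3, 0, 0, 0, 0, 1, 0, 3, 0, 0, 0, 0, 0, 0, 3, 0, 0, 0, 0, 0, 0, 1, 0, 0, 0, 0, 0, 0, 0, 0, 0, 0, 0, 0, 0, 0, 0, 0, 0, 0, 0, 0, 0, 0]'

```text
time_s: 24.75
position: [0.4986, 0.244, 0.1533]
tcp_rot: [[0.999, 0.034, -0.004], [0.034, -0.999, -0.001], [-0.004, 0.001, -1.0]]
force: [0.6, -0.9, -0.3]
opening: 0.483
```

Run:
```python
from run1 import *
t=snap('top','top9');s=snap('scene','scene9')
r=read_state(); T=r['position'];print(T,r['tcp_rot'],r['force'],r['opening'],r['joint_positions'])
a=cv2.imread('pics/top9.png'); cv2.imwrite('pics/z21.png',cv2.resize(a[165:255,200:305],None,fx=7,fy=7,interpolation=cv2.INTER_CUBIC))
b=cv2.imread('pics/scene9.png'); cv2.imwrite('pics/z22.png',cv2.resize(b[190:275,240:350],None,fx=7,fy=7,interpolation=cv2.INTER_CUBIC))
```

```text
[0.499  0.2441 0.1535] [[ 0.9994  0.0342 -0.0033]
 [ 0.0342 -0.9994 -0.0008]
 [-0.0034  0.0007 -1.    ]] [ 1.2278 -0.0943 -0.8568] 0.493656072481692 [ 14.5371  30.257   95.8789   0.0017  54.0615 102.5762]
```

View pics/z21.png

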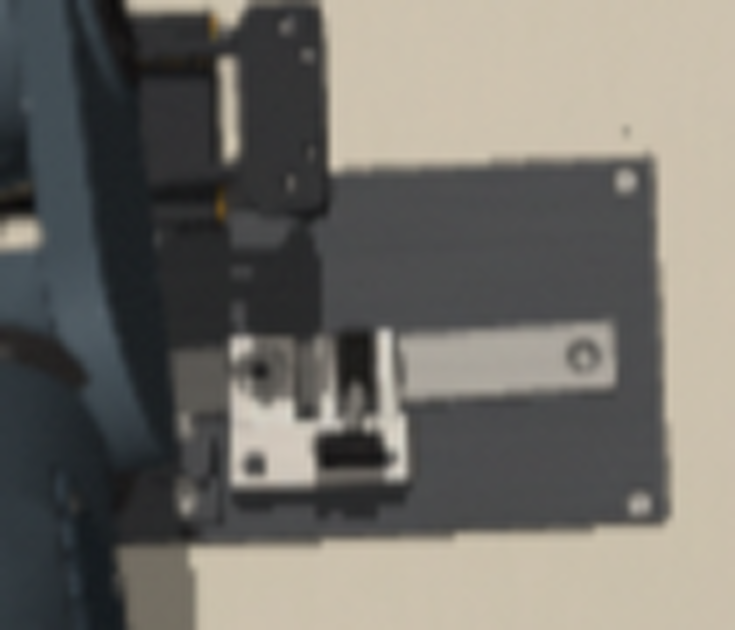

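View pics/z22.png

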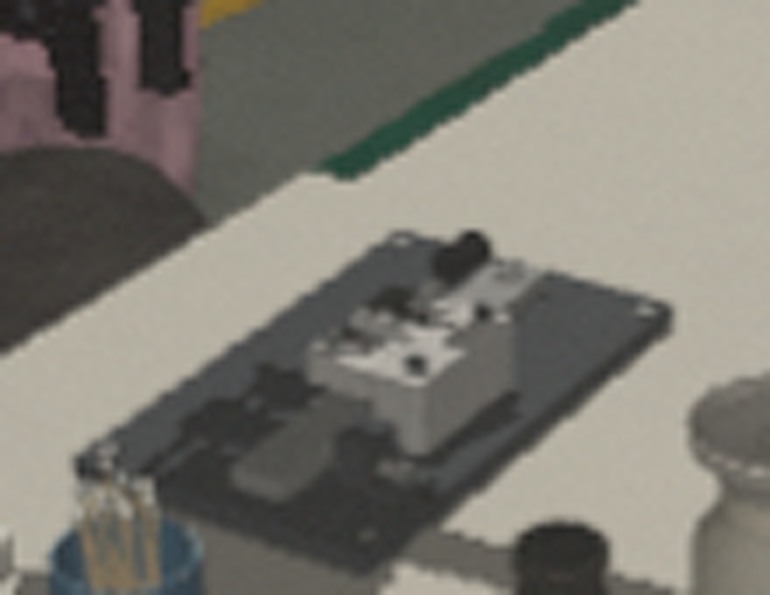

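The blank sits in its place under the bridge at the stop. The grip shows at (352,450) in the top zoom and (463,257) in the scene zoom, so I triangulate it.

Run:
```python
from h import *
np.set_printoptions(precision=4,suppress=True)
t=load('top9');s=load('scene9')
f=lambda x,y:((x+.5)/7-.5+200,(y+.5)/7-.5+165);g=lambda x,y:((x+.5)/7-.5+240,(y+.5)/7-.5+190)
print(tri(t,[f(352,450)],s,[g(463,257)]),atz(t,[f(352,450),f(316,450),f(388,450)],.0774))
pin=np.array([.4223,.075]);ey=np.array([.0332,-.9994]);ex=np.array([-.9994,-.0332])
P=pin-.09*ey
print(proj(t,np.r_[P+.0375*ex,.0774]),f(352,450),proj(s,np.r_[P+.0375*ex,.0774]),g(463,257))
for q in np.arange(0,2.5,.1): print(round(q,2),P+.055*np.sin(.75-q)*ex,.012+.0252+.055*np.cos(.75-q))
```

```text
[[0.3865 0.1623 0.0809 0.0012]] [[0.387  0.1631 0.0774]
 [0.3872 0.1773 0.0774]
 [0.3868 0.1489 0.0774]]
[[249.6573 230.7465]] (249.85714285714286, 228.85714285714286) [[306.5507 227.8782]] (305.7142857142857, 226.28571428571428)
0.0 [0.3818 0.1637] 0.07744288778806015
0.1 [0.386  0.1638] 0.08098460892019807
0.2 [0.3906 0.164 ] 0.08408884871327281
0.3 [0.3954 0.1642] 0.08672459062939722
0.4 [0.4005 0.1643] 0.08886549920660583
0.5 [0.4057 0.1645] 0.09049018319408546
0.6 [0.4111 0.1647] 0.09158240928648233
0.7 [0.4166 0.1649] 0.09213126432172314
0.8 [0.4221 0.165 ] 0.09213126432172314
0.9 [0.4275 0.1652] 0.09158240928648231
1.0 [0.4329 0.1654] 0.09049018319408546
1.1 [0.4382 0.1656] 0.08886549920660583
1.2 [0.4432 0.1657] 0.08672459062939722
1.3 [0.448  0.1659] 0.08408884871327281
1.4 [0.4526 0.1661] 0.08098460892019807
1.5 [0.4568 0.1662] 0.07744288778806015
1.6 [0.4606 0.1663] 0.073499073023674
1.7 [0.464  0.1664] 0.06919256992051359
1.8 [0.467  0.1665] 0.06456640763404498
1.9 [0.4695 0.1666] 0.05966680924862865
2.0 [0.4715 0.1667] 0.054542729931739774
2.1 [0.4729 0.1667] 0.049245367790117275
2.2 [0.4739 0.1668] 0.04382765231520515
2.3 [0.4743 0.1668] 0.03834371552917007
2.4 [0.4741 0.1668] 0.03284835111562961
```

Request:
send_rows --moves '[0, 0, 0, -2, -1.6, 0, 0, 0, 0, 0, -2.5, -1.6, 0, 0, 0, 0, 0, -2.5, -1.6, 0, 0, 0, 0, 0, -2.3, -1.6, 0, 0, 0, 0, 0, -2, -1.6, 0, 0, 0, 0, 0, 0, 0, -2, 0, 0, 0, 0, 0, 0, -2, 0, 0, 0, 0, 0, 0, 0, 0, 0, 0, 0, 0, 0, 0, 0]'

```text
time_s: 25.75
position: [0.3868, 0.1643, 0.1146]
tcp_rot: [[0.999, 0.034, -0.002], [0.034, -0.999, -0.0], [-0.002, 0.0, -1.0]]
force: [0.8, 0.1, -0.3]
opening: 0.503
```

Run:
```python
from run1 import *
s=snap('scene','scene10');t=snap('top','top10')
r=read_state(); T=r['position'];print(T,r['force'],r['opening'],r['joint_positions'])
b=cv2.imread('pics/scene10.png'); cv2.imwrite('pics/z23.png',cv2.resize(b[170:260,250:350],None,fx=7,fy=6,interpolation=cv2.INTER_CUBIC))
```

```text
[0.3876 0.1645 0.1154] [-0.4042 -0.1118  0.7394] 0.5017956549920009 [  7.7079  26.2117 116.5419   0.0027  37.204   95.7399]
```

View pics/z23.png

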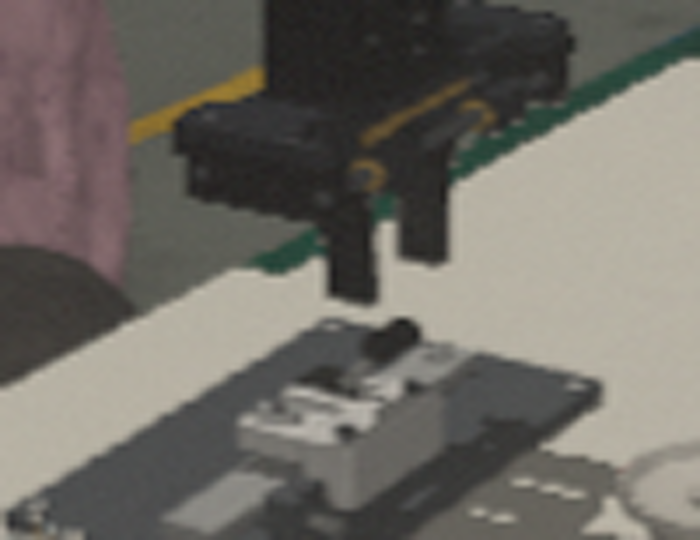

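The jaws hang centred above the grip, so I go down and pinch.

Request:
send_rows --moves '[0, 0, 0, -0.1, -0.07, -1.2, 0, 0, 0, 0, 0, 0, -1.5, 0, 0, 0, 0, 0, 0, -1, 0, 0, 0, 0, 0, 0, -0.5, 0, 0, 0, 0, 0, 0, 0, 0, 0, 0, 0, 0, 0, 0, -1, 0, 0, 0, 0, 0, 0, -1, 0, 0, 0, 0, 0, 0, -1, 0, 0, 0, 0, 0, 0, -1, 0, 0, 0, 0, 0, 0, -1, 0, 0, 0, 0, 0, 0, -1]'

```text
time_s: 26.95
position: [0.3862, 0.164, 0.0733]
tcp_rot: [[0.999, 0.034, 0.001], [0.034, -0.999, 0.001], [0.001, -0.001, -1.0]]
force: [-0.7, 5.0, 2.6]
opening: 0.298
```

Request:
send_rows --moves '[0, 0, 0, 0, 0.1, 0, -1, 0, 0, 0, 0, 0.1, 0, -1, 0, 0, 0, 0, 0, 0, -1]'

```text
time_s: 27.25
position: [0.386, 0.1644, 0.0731]
tcp_rot: [[0.999, 0.036, -0.001], [0.036, -0.999, -0.002], [-0.001, 0.002, -1.0]]
force: [-0.0, -6.5, 4.8]
opening: 0.298
```

Request:
send_rows --moves '[0, 0, 0, 0.23, -0.1, 0.17, -1, 0, 0, 0, 0.23, 0, 0.14, -1, 0, 0, 0, 0.24, 0, 0.13, -1, 0, 0, 0, 0.24, 0.02, 0.13, -1, 0, 0, 0, 0, 0, 0, -1]'

```text
time_s: 27.75
position: [0.3941, 0.1645, 0.0785]
tcp_rot: [[0.999, 0.035, -0.004], [0.035, -0.999, -0.001], [-0.004, 0.001, -1.0]]
force: [-4.4, -1.4, -5.9]
opening: 0.296
```

Request:
send_rows --moves '[0, 0, 0, 0.25, 0, 0.05, -1, 0, 0, 0, 0.26, 0, 0.08, -1, 0, 0, 0, 0.26, 0, 0.07, -1, 0, 0, 0, 0.27, 0.02, 0.07, -1, 0, 0, 0, 0, 0, 0, -1]'

```text
time_s: 28.25
position: [0.4032, 0.1648, 0.0819]
tcp_rot: [[0.999, 0.035, -0.005], [0.035, -0.999, -0.001], [-0.005, 0.001, -1.0]]
force: [-5.9, -1.3, 3.9]
opening: 0.293
```

Request:
send_rows --moves '[0, 0, 0, 0.27, 0, 0.1, -1, 0, 0, 0, 0.27, 0, 0.06, -1, 0, 0, 0, 0.27, 0, 0.03, -1, 0, 0, 0, 0.28, 0.02, 0.02, -1, 0, 0, 0, 0.27, 0, 0, -1, 0, 0, 0, 0.28, 0.02, 0, -1, 0, 0, 0, 0, 0, 0, -1]'

```text
time_s: 28.95
position: [0.4219, 0.1654, 0.0844]
tcp_rot: [[0.999, 0.035, -0.001], [0.035, -0.999, -0.0], [-0.001, 0.0, -1.0]]
force: [-3.9, -0.5, 5.9]
opening: 0.294
```

Request:
send_rows --moves '[0, 0, 0, 0.27, 0, 0.06, -1, 0, 0, 0, 0.27, 0.02, -0.02, -1, 0, 0, 0, 0.27, 0, -0.04, -1, 0, 0, 0, 0.27, 0.02, -0.06, -1, 0, 0, 0, 0.27, 0, -0.07, -1, 0, 0, 0, 0.26, 0.02, -0.09, -1, 0, 0, 0, 0, 0, 0, -1]'

```text
time_s: 29.65
position: [0.4399, 0.166, 0.0818]
tcp_rot: [[0.999, 0.034, 0.003], [0.034, -0.999, 0.0], [0.003, 0.0, -1.0]]
force: [-1.8, -1.9, 4.2]
opening: 0.293
```

Request:
send_rows --moves '[0, 0, 0, 0.25, 0, -0.09, -1, 0, 0, 0, 0.25, 0, -0.1, -1, 0, 0, 0, 0.24, 0.02, -0.11, -1, 0, 0, 0, 0.24, 0, -0.12, -1, 0, 0, 0, 0.23, 0, -0.14, -1, 0, 0, 0, 0, 0, 0, -1]'

```text
time_s: 30.25
position: [0.4526, 0.1664, 0.0762]
tcp_rot: [[0.999, 0.034, 0.004], [0.034, -0.999, 0.001], [0.004, -0.0, -1.0]]
force: [-2.1, -0.8, 3.7]
opening: 0.293
```

Run:
```python
from run1 import *
s=snap('scene','scene11');t=snap('top','top11')
b=cv2.imread('pics/scene11.png'); cv2.imwrite('pics/z24.png',cv2.resize(b[180:270,250:350],None,fx=8,fy=6.6,interpolation=cv2.INTER_CUBIC))
a=cv2.imread('pics/top11.png'); cv2.imwrite('pics/z25.png',cv2.resize(a[165:255,200:305],None,fx=7,fy=6,interpolation=cv2.INTER_CUBIC))
```

```text
(no output)
```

View pics/z24.png

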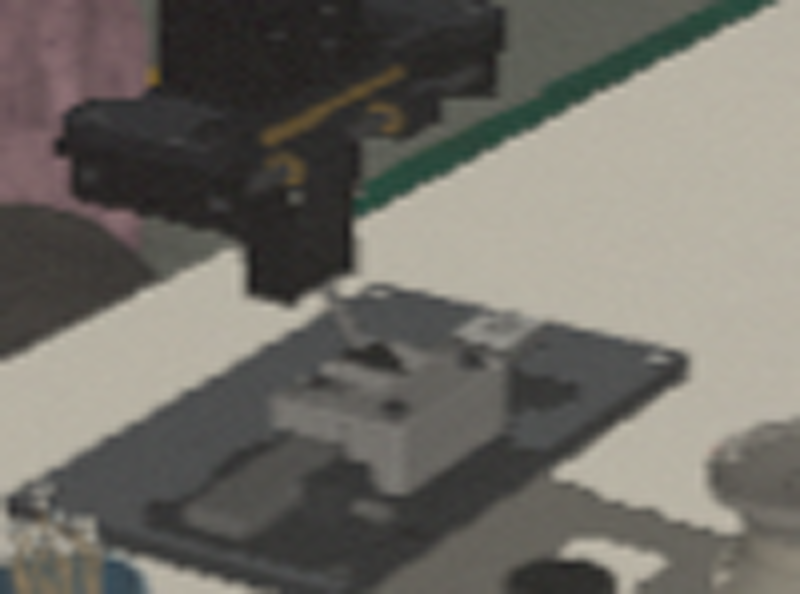

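View pics/z25.png

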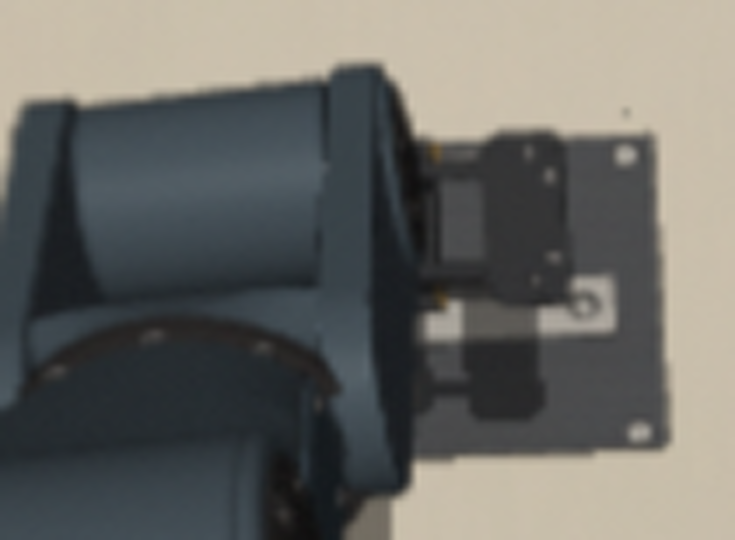

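Request:
send_rows --moves '[0, 0, 0, 0.22, 0, -0.15, -1, 0, 0, 0, 0.21, 0, -0.16, -1, 0, 0, 0, 0, 0, 0, -1]'

```text
time_s: 30.65
position: [0.4571, 0.1665, 0.0732]
tcp_rot: [[0.999, 0.034, 0.005], [0.034, -0.999, 0.001], [0.005, -0.001, -1.0]]
force: [0.9, -0.3, 4.5]
opening: 0.294
```

Request:
send_rows --moves '[0, 0, 0, 0.2, 0, -0.18, -1, 0, 0, 0, 0, 0, 0, -1]'

```text
time_s: 30.85
position: [0.4593, 0.1666, 0.0715]
tcp_rot: [[0.999, 0.034, 0.005], [0.034, -0.999, 0.001], [0.005, -0.001, -1.0]]
force: [-0.8, -0.0, 5.5]
opening: 0.292
```

Request:
send_rows --moves '[0, 0, 0, 0.2, 0, -0.2, -1, 0, 0, 0, 0, 0, 0, -1]'

```text
time_s: 31.05
position: [0.4616, 0.1667, 0.0696]
tcp_rot: [[0.999, 0.034, 0.006], [0.034, -0.999, 0.001], [0.006, -0.001, -1.0]]
force: [0.8, 0.4, 4.7]
opening: 0.292
```

Request:
send_rows --moves '[0, 0, 0, 0.18, 0, -0.21, -1, 0, 0, 0, 0, 0, 0, -1]'

```text
time_s: 31.25
position: [0.4638, 0.1667, 0.0675]
tcp_rot: [[0.999, 0.034, 0.007], [0.034, -0.999, 0.001], [0.007, -0.001, -1.0]]
force: [0.4, -0.5, 4.1]
opening: 0.292
```

Request:
send_rows --moves '[0, 0, 0, 0.17, 0, -0.22, -1, 0, 0, 0, 0, 0, 0, -1]'

```text
time_s: 31.45
position: [0.4658, 0.1668, 0.0655]
tcp_rot: [[0.999, 0.034, 0.007], [0.034, -0.999, 0.001], [0.007, -0.001, -1.0]]
force: [0.9, 0.6, 7.3]
opening: 0.292
```

Request:
send_rows --moves '[0, 0, 0, 0.16, 0, -0.22, -1, 0, 0, 0, 0, 0, 0, -1]'

```text
time_s: 31.65
position: [0.4675, 0.1668, 0.0636]
tcp_rot: [[0.999, 0.034, 0.008], [0.034, -0.999, 0.001], [0.008, -0.001, -1.0]]
force: [0.1, 1.9, 7.8]
opening: 0.291
```

Request:
send_rows --moves '[0, 0, 0, 0.14, 0, -0.23, -1, 0, 0, 0, 0, 0, 0, -1]'

```text
time_s: 31.85
position: [0.469, 0.1669, 0.0618]
tcp_rot: [[0.999, 0.034, 0.008], [0.034, -0.999, 0.001], [0.008, -0.001, -1.0]]
force: [0.0, -0.4, 12.9]
opening: 0.291
```

Request:
send_rows --moves '[0, 0, 0, 0.13, 0, -0.24, -1, 0, 0, 0, 0, 0, 0, -1]'

```text
time_s: 32.05
position: [0.4707, 0.167, 0.0597]
tcp_rot: [[0.999, 0.034, 0.009], [0.034, -0.999, 0.002], [0.009, -0.001, -1.0]]
force: [-0.8, -0.2, 14.1]
opening: 0.29
```

Request:
send_rows --moves '[0, 0, 0, 0, 0, 0, -1, 0, 0, 0, 0, 0, 0, -1, 0, 0, 0, 0, 0, 0, -1]'

```text
time_s: 32.35
position: [0.4707, 0.167, 0.0597]
tcp_rot: [[0.999, 0.034, 0.009], [0.034, -0.999, 0.002], [0.009, -0.001, -1.0]]
force: [0.9, 1.0, 14.1]
opening: 0.293
```

Run:
```python
from run1 import *
s=snap('scene','scene12'); r=read_state(); print(r['position'],r['force'])
b=cv2.imread('pics/scene12.png'); cv2.imwrite('pics/z26.png',cv2.resize(b[180:270,250:350],None,fx=8,fy=6.6,interpolation=cv2.INTER_CUBIC))
```

```text
[0.4706 0.1669 0.0597] [ 0.0484  0.7513 15.023 ]
```

View pics/z26.png

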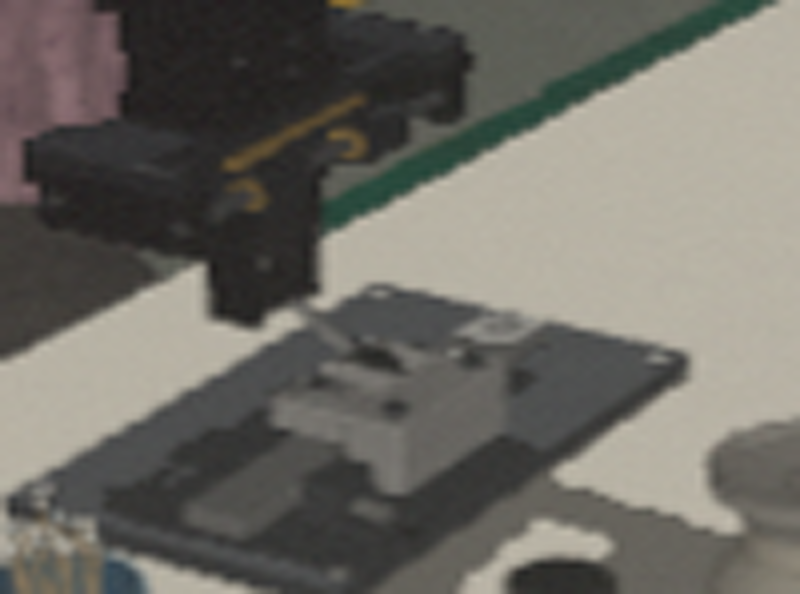

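Request:
send_rows --moves '[0, 0, 0, 0, 0, 0.06, -1, 0, 0, 0, 0, 0, 0.06, -1, 0, 0, 0, 0, 0, 0, -1]'

```text
time_s: 32.7
position: [0.4701, 0.1669, 0.0603]
tcp_rot: [[0.999, 0.034, 0.008], [0.034, -0.999, 0.001], [0.008, -0.001, -1.0]]
force: [0.6, 0.6, 10.2]
opening: 0.295
```

Request:
send_rows --moves '[0, 0, 0, 0, 0, 0, 0, 0, 0, 0, 0, 0, 0, 0, 0, 0, 0, 0, 0, 0, 0, 0, 0, 0, 0, 0, 0, 0, 0, 0, 0, 0, 0, 0, 0]'

```text
time_s: 33.2
position: [0.4666, 0.1662, 0.0586]
tcp_rot: [[0.999, 0.034, -0.0], [0.034, -0.999, 0.0], [-0.0, -0.0, -1.0]]
force: [0.7, 0.3, 0.1]
opening: 0.493
```

Request:
send_rows --moves '[0, 0, 0, 0, 0, 1, 0, 0, 0, 0, 0, 0, 2, 0, 0, 0, 0, 0, 0, 3, 0, 0, 0, 0, 0, 0, 3, 0, 0, 0, 0, 3, 0, 2, 0, 0, 0, 0, 4, 0, 0, 0, 0, 0, 0, 4, 0, 0, 0, 0, 0, 0, 0, 0, 0, 0, 0, 0, 0, 0, 0, 0, 0]'

```text
time_s: 34.1
position: [0.5765, 0.166, 0.1689]
tcp_rot: [[0.999, 0.034, -0.001], [0.034, -0.999, 0.0], [-0.001, -0.0, -1.0]]
force: [-0.1, -0.7, 0.3]
opening: 0.499
```

Run:
```python
from run1 import *
t=snap('top','top13');s=snap('scene','scene13'); r=read_state(); print(r['position'],r['force'],r['time_s'])
b=cv2.imread('pics/scene13.png'); cv2.imwrite('pics/z27.png',cv2.resize(b[190:275,240:350],None,fx=7,fy=7,interpolation=cv2.INTER_CUBIC))
a=cv2.imread('pics/top13.png'); cv2.imwrite('pics/z28.png',cv2.resize(a[165:255,200:305],None,fx=7,fy=6,interpolation=cv2.INTER_CUBIC))
```

```text
[0.5747 0.1662 0.1686] [ 0.2227 -0.6921  0.6421] 34.2
```

View pics/z27.png

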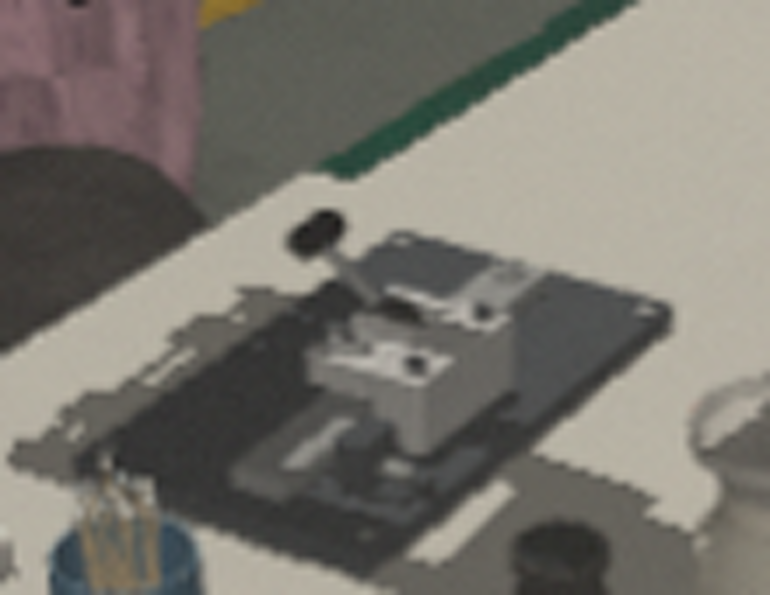

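View pics/z28.png

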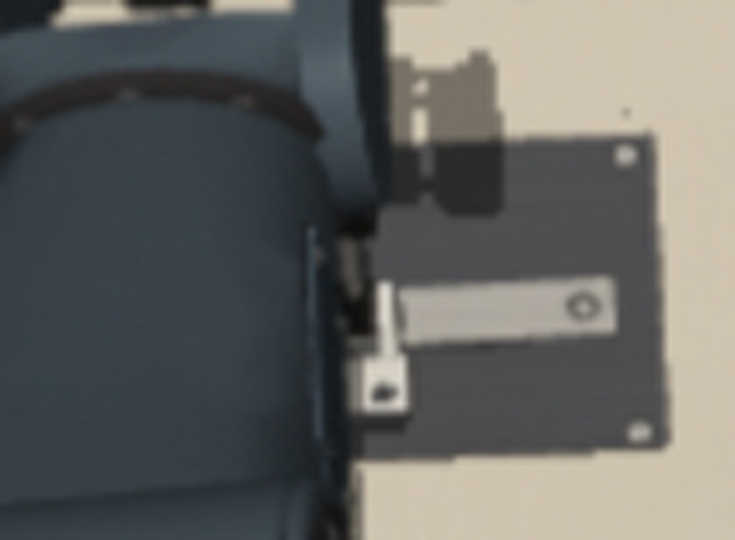

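Run:
```python
from h import *
np.set_printoptions(precision=4,suppress=True)
s=load('scene13');s9=load('scene9')
g=lambda x,y:((x+.5)/7-.5+240,(y+.5)/7-.5+190)
pin=np.array([.4223,.075]);ey=np.array([.0332,-.9994]);ex=np.array([-.9994,-.0332]);P=pin-.09*ey
from scipy.optimize import minimize_scalar
def pt(q,dx=0): return np.r_[P+(.055*np.sin(.75-q)+dx)*ex,.0372+.055*np.cos(.75-q)]
for d,uv in((s9,g(463,257)),(s,g(317,234))):
    c,r=ray(d,[uv]);r=r[0];k=((P-c[:2])@ey)/(r[:2]@ey);X=c+k*r;v=X[:2]-P; print(X, 'fx',v@ex,'z',X[2]-.0372,'rad',np.hypot(v@ex,X[2]-.0372),'q',.75-np.arctan2(v@ex,X[2]-.0372))
```

```text
[0.3846 0.1638 0.082 ] fx 0.03468435774602534 z 0.04479304130523455 rad 0.0566517539148323 q 0.09111197465523801
[0.4608 0.1663 0.0736] fx -0.04155454881194707 z 0.03641086172474518 rad 0.055249718356775404 q 1.6012766566767076
```

Released. The grip now shows at (317,234) in the scene zoom, which gives q of about 1.6. That is less than the pinched pose suggested, so either it sprang back or it slipped in the pads. I'll check and tighten by pressing down from above with closed fingers, which gives a clean force reading.

Request:
send_rows --moves '[0, 0, 0, -2, 0, 0, -1, 0, 0, 0, -3, 0, 0, -1, 0, 0, 0, -3, 0, 0, -1, 0, 0, 0, -2, 0, -1, -1, 0, 0, 0, -0.9, 0, -2, -1, 0, 0, 0, 0, 0, -2, -1, 0, 0, 0, 0, 0, -1.5, -1, 0, 0, 0, 0, 0, -1, -1, 0, 0, 0, 0, 0, 0, -1, 0, 0, 0, 0, 0, 0, -1, 0, 0, 0, 0, 0, 0, -1]'

```text
time_s: 35.3
position: [0.468, 0.1663, 0.0946]
tcp_rot: [[0.999, 0.034, 0.001], [0.034, -0.999, 0.0], [0.001, -0.0, -1.0]]
force: [0.9, 0.1, 0.1]
opening: 0.004
```

Request:
send_rows --moves '[0, 0, 0, -0.2, 0, -0.5, -1, 0, 0, 0, 0, 0, -0.3, -1, 0, 0, 0, 0, 0, 0, -1]'

```text
time_s: 35.6
position: [0.4652, 0.1662, 0.0855]
tcp_rot: [[0.999, 0.034, -0.001], [0.034, -0.999, -0.0], [-0.001, 0.0, -1.0]]
force: [-0.4, -0.4, 0.2]
opening: 0.005
```

Request:
send_rows --moves '[0, 0, 0, 0, 0, -0.2, -1, 0, 0, 0, 0, 0, -0.1, -1, 0, 0, 0, 0, 0, 0, -1]'

```text
time_s: 35.9
position: [0.4656, 0.1662, 0.0827]
tcp_rot: [[0.999, 0.034, -0.0], [0.034, -0.999, -0.0], [-0.0, 0.0, -1.0]]
force: [0.1, -0.0, 0.2]
opening: 0.004
```

Request:
send_rows --moves '[0, 0, 0, 0, 0, -0.1, -1, 0, 0, 0, 0, 0, -0.1, -1, 0, 0, 0, 0, 0, 0, -1]'

```text
time_s: 36.2
position: [0.4658, 0.1663, 0.0809]
tcp_rot: [[0.999, 0.034, 0.0], [0.034, -0.999, 0.0], [0.0, -0.0, -1.0]]
force: [0.0, -1.5, 0.8]
opening: 0.006
```

Request:
send_rows --moves '[0, 0, 0, 0, 0, -0.1, -1, 0, 0, 0, 0, 0, -0.1, -1, 0, 0, 0, 0, 0, 0, -1]'

```text
time_s: 36.5
position: [0.4667, 0.1663, 0.0799]
tcp_rot: [[0.999, 0.034, 0.003], [0.034, -0.999, 0.0], [0.003, -0.0, -1.0]]
force: [-0.2, -0.6, 8.6]
opening: 0.007
```

Request:
send_rows --moves '[0, 0, 0, 0, 0, -0.1, -1, 0, 0, 0, 0, 0, -0.1, -1, 0, 0, 0, 0, 0, 0, -1]'

```text
time_s: 36.8
position: [0.4676, 0.1664, 0.0789]
tcp_rot: [[0.999, 0.034, 0.005], [0.034, -0.999, 0.0], [0.005, -0.0, -1.0]]
force: [-0.6, -1.5, 14.7]
opening: 0.003
```

The lever resisted at once: 8.6 N, then 14.7 N vertical, with only about 1 mm of give. That is roughly 11 N tangential, so it is well tight. I back off and make a final check.

Request:
send_rows --moves '[0, 0, 0, 0, 0, 0.2, -1, 0, 0, 0, 0, 0, 0.5, -1, 0, 0, 0, 0, 0, 2, -1, 0, 0, 0, 0, 0, 3, -1, 0, 0, 0, 1, -2, 3, -1, 0, 0, 0, 2, -4, 2, -1, 0, 0, 0, 2, -4, 0, -1, 0, 0, 0, 2, -4, 0, -1, 0, 0, 0, 2, -4, 0, -1, 0, 0, 0, 0, -4, 0, -1, 0, 0, 0, 0, -4, 0, -1, 0, 0, 0, 0, 0, 0, -1, 0, 0, 0, 0, 0, 0, -1, 0, 0, 0, 0, 0, 0, -1]'

```text
time_s: 38.2
position: [0.555, -0.0926, 0.1835]
tcp_rot: [[0.999, 0.035, -0.001], [0.035, -0.999, 0.001], [-0.001, -0.001, -1.0]]
force: [-0.2, 0.4, -0.4]
opening: 0.005
```

Run:
```python
from run1 import *
t=snap('top','top14');s=snap('scene','scene14'); r=read_state(); print(r['position'],r['force'],r['time_s'])
b=cv2.imread('pics/scene14.png'); cv2.imwrite('pics/z29.png',cv2.resize(b[190:275,240:350],None,fx=7,fy=7,interpolation=cv2.INTER_CUBIC))
a=cv2.imread('pics/top14.png'); cv2.imwrite('pics/z30.png',cv2.resize(a[165:255,150:305],None,fx=5,fy=5,interpolation=cv2.INTER_CUBIC))
```

```text
[ 0.5552 -0.0922  0.1837] [ 0.0031  0.1142 -0.7406] 38.3
```

View pics/z29.png

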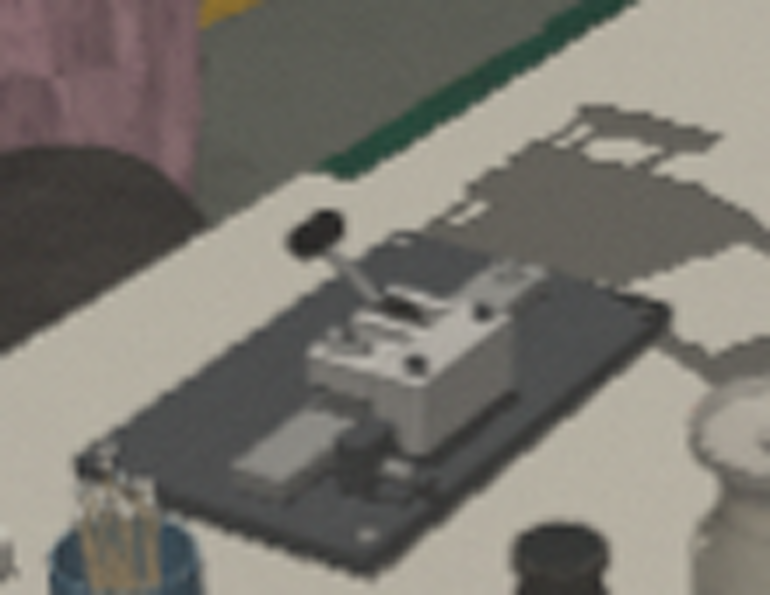

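View pics/z30.png

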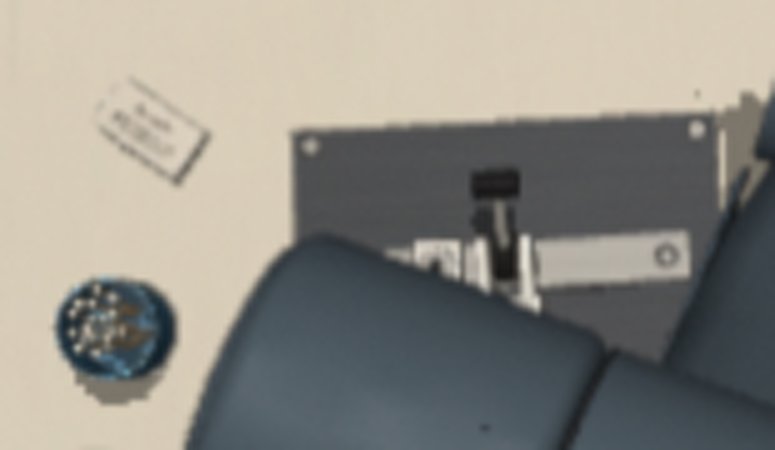

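The lever settled back to the same angle after the press, with the grip again at (317,234). All bystanders are in place. That small spring-back could have dragged the blank off the stop, so I do a gentle touch test. The fingers now approach at the height and line of the earlier push, where the stop contact was at TCP x ≈ 0.4391.

Request:
send_rows --moves '[0, 0, 0, -0.4, 1.5, 0, -1, 0, 0, 0, -0.6, 2.8, 0, -1, 0, 0, 0, -0.6, 2.8, 0, -1, 0, 0, 0, -0.6, 2.8, 0, -1, 0, 0, 0, -0.6, 2.8, 0, -1, 0, 0, 0, -0.6, 2.8, 0, -1, 0, 0, 0, -0.6, 2.8, 0, -1, 0, 0, 0, -0.6, 2.8, 0, -1, 0, 0, 0, -0.6, 2.8, 0, -1, 0, 0, 0, -0.6, 2.8, 0, -1, 0, 0, 0, -0.6, 2.8, 0, -1, 0, 0, 0, -0.6, 2.8, 0, -1, 0, 0, 0, -0.5, 1.4, 0, -1, 0, 0, 0, 0, 0, 0, -1, 0, 0, 0, 0, 0, 0, -1, 0, 0, 0, 0, 0, 0, -1]'

```text
time_s: 39.9
position: [0.4807, 0.2424, 0.1839]
tcp_rot: [[0.999, 0.033, -0.0], [0.033, -0.999, -0.0], [-0.0, 0.0, -1.0]]
force: [0.7, -0.1, 0.9]
opening: 0.006
```

Request:
send_rows --moves '[0, 0, 0, 0, 0.2, -2, -1, 0, 0, 0, 0, 0, -3, -1, 0, 0, 0, 0, 0, -3, -1, 0, 0, 0, 0, 0, -3, -1, 0, 0, 0, 0, 0, -2, -1, 0, 0, 0, 0, 0, -1.5, -1, 0, 0, 0, 0, 0, -1, -1, 0, 0, 0, 0, 0, -0.5, -1, 0, 0, 0, 0, 0, 0, -1, 0, 0, 0, 0, 0, 0, -1, 0, 0, 0, 0, 0, 0, -1]'

```text
time_s: 41.0
position: [0.4813, 0.2454, 0.0247]
tcp_rot: [[0.999, 0.034, 0.002], [0.034, -0.999, 0.0], [0.002, -0.0, -1.0]]
force: [-0.7, 0.3, 0.3]
opening: 0.006
```

Request:
send_rows --moves '[0, 0, 0, 0, -0.1, -0.55, -1, 0, 0, 0, -0.5, 0, 0, -1, 0, 0, 0, -0.8, 0, 0, -1, 0, 0, 0, -0.8, 0, 0, -1, 0, 0, 0, -0.8, 0, 0, -1, 0, 0, 0, -0.5, 0, 0, -1, 0, 0, 0, -0.4, 0, 0, -1, 0, 0, 0, 0, 0, 0, -1, 0, 0, 0, 0, 0, 0, -1, 0, 0, 0, 0, 0, 0, -1]'

```text
time_s: 42.0
position: [0.4432, 0.2443, 0.0184]
tcp_rot: [[0.999, 0.034, 0.001], [0.034, -0.999, 0.0], [0.001, -0.0, -1.0]]
force: [0.2, 0.1, 0.3]
opening: 0.006
```

Request:
send_rows --moves '[0, 0, 0, -0.1, 0, 0, -1, 0, 0, 0, -0.1, 0, 0, -1, 0, 0, 0, 0, 0, 0, -1]'

```text
time_s: 42.3
position: [0.4404, 0.2442, 0.0183]
tcp_rot: [[0.999, 0.034, -0.0], [0.034, -0.999, -0.0], [-0.0, 0.0, -1.0]]
force: [-0.4, -0.5, 0.0]
opening: 0.003
```

Request:
send_rows --moves '[0, 0, 0, -0.05, 0, 0, -1, 0, 0, 0, 0, 0, 0, -1]'

```text
time_s: 42.5
position: [0.44, 0.2442, 0.0183]
tcp_rot: [[0.999, 0.034, -0.0], [0.034, -0.999, -0.0], [-0.0, 0.0, -1.0]]
force: [-0.3, -0.7, -0.6]
opening: 0.007
```

Request:
send_rows --moves '[0, 0, 0, -0.05, 0, 0, -1, 0, 0, 0, 0, 0, 0, -1]'

```text
time_s: 42.7
position: [0.4395, 0.2442, 0.0183]
tcp_rot: [[0.999, 0.034, -0.0], [0.034, -0.999, -0.0], [-0.0, 0.0, -1.0]]
force: [0.6, -0.5, -0.9]
opening: 0.004
```

Request:
send_rows --moves '[0, 0, 0, -0.03, 0, 0, -1, 0, 0, 0, 0, 0, 0, -1]'

```text
time_s: 42.9
position: [0.4393, 0.2443, 0.0184]
tcp_rot: [[0.999, 0.034, -0.0], [0.034, -0.999, 0.0], [-0.0, -0.0, -1.0]]
force: [-0.2, -0.3, 0.6]
opening: 0.002
```

Request:
send_rows --moves '[0, 0, 0, -0.03, 0, 0, -1, 0, 0, 0, 0, 0, 0, -1]'

```text
time_s: 43.1
position: [0.4392, 0.2443, 0.0184]
tcp_rot: [[0.999, 0.034, 0.0], [0.034, -0.999, 0.0], [0.0, -0.0, -1.0]]
force: [0.3, -1.1, -0.4]
opening: 0.007
```

Request:
send_rows --moves '[0, 0, 0, -0.03, 0, 0, -1, 0, 0, 0, 0, 0, 0, -1]'

```text
time_s: 43.3
position: [0.4391, 0.2443, 0.0184]
tcp_rot: [[0.999, 0.034, 0.001], [0.034, -0.999, 0.0], [0.001, -0.0, -1.0]]
force: [0.9, -0.4, -0.5]
opening: 0.007
```

Request:
send_rows --moves '[0, 0, 0, -0.05, 0, 0, -1, 0, 0, 0, 0, 0, 0, -1]'

```text
time_s: 43.5
position: [0.439, 0.2443, 0.0185]
tcp_rot: [[0.999, 0.034, 0.002], [0.034, -0.999, 0.0], [0.002, -0.0, -1.0]]
force: [1.1, -0.9, -0.2]
opening: 0.004
```

Request:
send_rows --moves '[0, 0, 0, -0.05, 0, 0, -1, 0, 0, 0, 0, 0, 0, -1]'

```text
time_s: 43.7
position: [0.4389, 0.2444, 0.0185]
tcp_rot: [[0.999, 0.034, 0.002], [0.034, -0.999, 0.0], [0.002, -0.0, -1.0]]
force: [3.9, -0.6, -1.1]
opening: 0.003
```

Request:
send_rows --moves '[0, 0, 0, -0.05, 0, 0, -1, 0, 0, 0, 0, 0, 0, -1]'

```text
time_s: 43.9
position: [0.4389, 0.2444, 0.0185]
tcp_rot: [[0.999, 0.034, 0.003], [0.034, -0.999, 0.001], [0.003, -0.001, -1.0]]
force: [5.0, -2.0, -2.3]
opening: 0.007
```

Contact came at x = 0.4392, the same as before, and it stayed rigid to 5 N. So the blank still bears on the stop. I withdraw and hand in.

Request:
send_rows --moves '[0, 0, 0, 0.1, 0, 0, -1, 0, 0, 0, 0.2, 0, 0, -1, 0, 0, 0, 0.5, 0, 0, -1, 0, 0, 0, 1, 0, 0, -1, 0, 0, 0, 1.5, 0, 0, -1, 0, 0, 0, 1.5, 0, 1, -1, 0, 0, 0, 1, 0, 3, -1, 0, 0, 0, 1, 0, 3, -1, 0, 0, 0, 1, 0, 3, -1, 0, 0, 0, 0, 0, 2, -1, 0, 0, 0, 0, 0, 0, -1, 0, 0, 0, 0, 0, 0, -1, 0, 0, 0, 0, 0, 0, -1]'

```text
time_s: 45.2
position: [0.5138, 0.2439, 0.1369]
tcp_rot: [[0.999, 0.034, -0.004], [0.034, -0.999, -0.001], [-0.004, 0.001, -1.0]]
force: [-1.7, 0.0, -0.4]
opening: 0.008
```

Run:
```python
from run1 import *
t=snap('top','top15');s=snap('scene','scene15'); r=read_state(); print(r['position'],r['force'],r['time_s'])
b=cv2.imread('pics/scene15.png'); cv2.imwrite('pics/z31.png',cv2.resize(b[180:300,200:350],None,fx=5,fy=5,interpolation=cv2.INTER_CUBIC))
```

```text
[0.514  0.244  0.1368] [-0.7901 -0.0381 -0.2835] 45.3
```

View pics/z31.png

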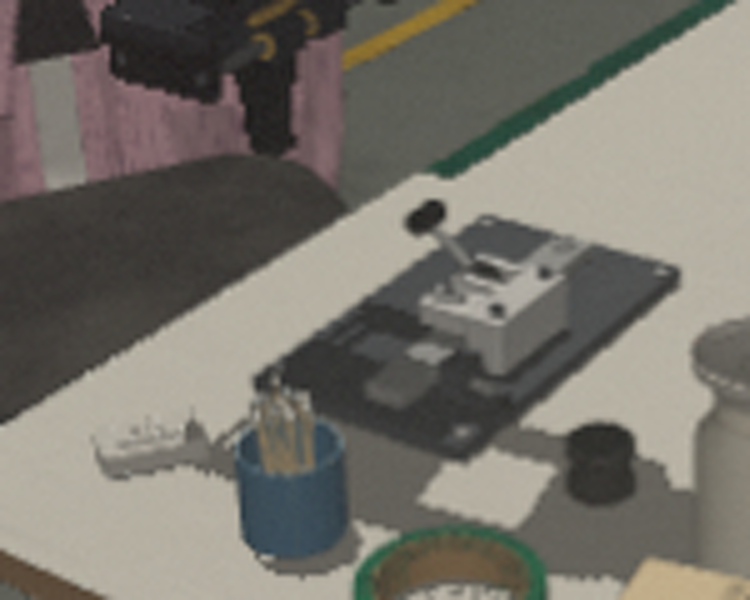

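The picture shows the blank seated, the lever over to the open side with its grip at (427,216), and the jar and gauge block undisturbed.

```bash
python3 -c "
from rig import hand_in; print(hand_in())"
```

```text
the job is handed in; nothing more can be done
None
```

I hung the blank on the pivot pin about 45° out to the open side, let go, pushed it onto the stop screw, swung the cam lever over, and handed the job in at 45 s. No verdict was reported.

- **Push on the stop:** I raised the push in small steps to about 9 N and held it for roughly 0.8 s.
- **Blank on the stop:** after clamping I touched the blank again. It met the fingers at the same place as before (x 0.4392 m) and stayed rigid up to 5 N, so it was still on the stop. I could not read the force on the stop once the fingers were away.
- **Cam grip:** pressed from above, the lever resisted with up to about 14.7 N vertical, roughly 11 N at the grip, a touch above the 6 to 10 N the task gives. The force the cam keeps on the blank could not be measured directly.
- **Bystanders:** the last pictures show the gauge block and swab jar where they were. I did not look at the screwdriver again at the end, but nothing worked near it after the blank was picked up.

One check disagreed. While I held the grip, the finger position suggested a lever angle of about 1.8 rad, but the picture after release shows about 1.6 rad. Part of that is slip in the finger pads and part is the lever springing back slightly. After the second press it settled at the same 1.6 rad, just past where the cam meets the blank (about 1.5).

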